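# Doff the bobbin winder and reset its counter

## Robot

A 7-joint arm with a two-finger parallel gripper is mounted at the origin on the work surface. World frame = base frame: x ahead of the robot, y to its left, z up, the work surface at z = 0. Lengths are in m, angles in rad, forces in N, time in s.
With the tool pointing down it reaches from about 0.425 to 1.025 m from the base axis. Payload 9.4 kg.
Tool frame: the origin (TCP) lies midway between the tips of the shut fingers; the grasp point (between the pads) lies 19 mm behind it; z points along the fingers, y is the line along which they close (so a half turn about z gives the same grasp; the last joint's range is limited). The gripper opens to 93 mm and grips with 3 to 60 N. Pads are 15 mm wide; open, the fingers measure 128 mm over their backs; the gripper's body (75 mm by 188 mm) begins 65 mm behind the grasp point.
Start: joints at [1.154, 0.599, -0.003, 1.599, 0.002, 0.943, -0.08], TCP at [0.242, -0.684, 0.219] pointing down, gripper open.
Joint ranges: [-2.57, 2.57], [-0.35, 1.97], [-1.29, 1.29], [0.11, 2.56], [-1.05, 4.19], [0.11, 1.86], [-2.63, 2.63]. Speed limits (rad/s): [2.22, 2.22, 3.01, 3.01, 3.14, 3.14, 3.14].

## Interface

Orientations are given as a unit quaternion [x, y, z, w].
In Python, from rig import state, optics, job gives the robot as it stands. The module is installed in compiled form; this text tells all that it offers.
- The arm moves only by the tool send_rows, never from a script. Its argument "commands" is a list of rows, each a list of 7 numbers: the shift along the tool's x, y, z scaled (see below), then the turn, a rotation vector about the tool's x, y, z scaled (see below), then the opening, from 0 (shut) to 1 (fully open). In form: [[dx, dy, dz, ax, ay, az, jaw], ...]. A call has 1 to 5 rows; each row shifts and turns the commanded pose from where the row before left it, along the tool's axes as they then stand; what a row does not reach is not made up. The controller multiplies each number of a shift by 0.025 m and each number of a turn by 10 degrees. A row lasts 1/8 s, in which the tool goes at most 62.5 mm and 10.7 degrees, less where a joint would pass 70% of its speed; a pose out of reach is approached as far as the arm can. A call with a number of a shift or a turn outside -1 to 1 is refused whole. A call with a gripper value outside its range is refused whole. The fingers move at their own pace and stop on an object; "squeeze" is the grip in N (left out, the last holds). Time passes only in rows, so rows that do not move let the fingers close. It gives the time, the measured TCP pose, the force, the opening and the grip force at its end, in the units of the state.
- state(): the state, without advancing time (a new reading comes with each control period).
- optics.grab_frame(name): name is "scene" or "top"; returns the picture (384x512x3 uint8, red, green, blue); there is no depth.
- optics.camera_params(name): a dict with "intrinsics" (3x3 intrinsics, pixels), "k1" (the pictures are not rectified: a ray, as slopes to the right and down, at radius r is drawn at 1 + k1 r^2 times it, then the intrinsics apply), "world_to_cam" (4x4, takes a point from world to camera coordinates). Camera axes: x right, y up, looking along -z (the intrinsics and any distortion apply to the point x, -y, -z); pixel columns grow to the right and rows downward; lengths in m; the calibration is good to about 2 mm. A picture is of the moment at which its call begins. camera_params takes no time and is no camera call.
- job.finish_job(): hands the job in; it is judged then, once.
The state is a dict: "time": time; "qpos": joint angles; "dq": joint speeds; "joint_efforts": joint torques, N m; "tcp_pos": TCP position; "tcp_rot": TCP orientation; "contact_force": force on the tool from outside, world axes, zero at the start; "wrist_torque": the same for the moment, N m; "finger_gap": finger opening in m; "finger_force": force on a finger pad.
Only numpy, scipy, OpenCV 4.12 (cv2) and the standard library are available. Lean on these libraries where they do the work, as an engineer would, in place of code of your own. Each camera call takes 0.05 s, during which the arm holds its last target. There are 200 camera calls.

## Task

The winder has finished its run: swing its thread-guide rail up and back to its stop, slide every full bobbin up off its spindle and set it down upright (don't drop it) in an empty pocket of the blue tray. Then swing the rail fully back down over the bare spindles, and last of all twist the counter's spring-return reset knob clockwise to its stop and let it spring back. Leave the bobbins already in the tray, and the other things on the bench, where they are.

Things in the scene. Friction and masses are not known exactly. Their poses are not given: they have to be found in the camera images.
- winder: the bench winder, fixed: green base, deck 80 mm high, 240 mm deep, 500 mm wide. Origin on the bench under the spindle row, x away from the robot, y left along the row. Four upright spindles, 18 mm shafts, at x = 0, y = +175, +95, +15, -65 mm; a bobbin rests on a collar 95 mm above the bench, shaft tips are at 166 mm. Grey console, 130 mm high (its black display 164 mm), at the right end
- rail (a joint): thread-guide rail, a hinged bar over the spindle row: 0 = down over the bobbins (about 20 mm above their tubes, so they cannot be lifted off), 1.6 rad = stop, swung up and back (the bar then stands about 125 mm behind the row, 260 mm above the bench). It weighs 0.25 kg, needs about 2 N, falls shut below about 1.0 rad and falls open to its stop beyond that
- rail_grip (a point): centre of the red grip, 20 mm in diameter and 50 mm long, in the middle of the rail, midway between the second and third spindles; the grip lies parallel to the spindle row. With the rail down it is 230 mm above the bench, right above the spindle row. It travels on an arc of 87 mm radius around rail_hinge, up over the top and back, away from the robot
- rail_hinge (a point): fixed point on the rail's hinge axis, behind the middle of the rail, 75 mm behind the spindle row and 185 mm above the bench; the axis runs along the winder's y
- reset_knob (a joint): counter reset knob, turned clockwise seen from above against a spring (0.1 N m at the stop): 0 = rest, 1.2 rad = stop; springs back when let go
- knob_grip (a point): on the knob's axis, 165 mm above the bench, the height at which to grip. The knob is a black upright bar 44 mm long, 13 mm thick, top 174 mm above the bench, standing on a round skirt 42 mm across whose top is at 140 mm; at rest the bar points along the winder's x; the point's x axis turns with the bar
- tray: blue loose tray, 245 x 165 mm, 50 mm high, 5 mm floor; origin under its centre, x along its long side. Six pockets 75 mm square, centres at x = -80, 0, +80 mm and y = -40, +40 mm from the origin; the walls between pockets reach 43 mm above the bench, so a bobbin has 5 mm of play all round and may lean a little
- bobbin1: full bobbin: brown tube, outer diameter 36 mm, bore 25 mm, 108 mm tall, with a yellow winding 64 mm across around its lower 80 mm, so that the top 28 mm of tube stands bare as a neck to grip; 0.15 to 0.31 kg. Origin at the centre of its underside, z up the tube. Starts on a spindle (winder y = +175 mm), or is absent
- bobbin2: full bobbin: brown tube, outer diameter 36 mm, bore 25 mm, 108 mm tall, with a yellow winding 64 mm across around its lower 80 mm, so that the top 28 mm of tube stands bare as a neck to grip; 0.15 to 0.31 kg. Origin at the centre of its underside, z up the tube. Starts on a spindle (winder y = +95 mm), or is absent
- bobbin3: full bobbin: brown tube, outer diameter 36 mm, bore 25 mm, 108 mm tall, with a yellow winding 64 mm across around its lower 80 mm, so that the top 28 mm of tube stands bare as a neck to grip; 0.15 to 0.31 kg. Origin at the centre of its underside, z up the tube. Starts on a spindle (winder y = +15 mm), or is absent
- bobbin4: full bobbin: brown tube, outer diameter 36 mm, bore 25 mm, 108 mm tall, with a yellow winding 64 mm across around its lower 80 mm, so that the top 28 mm of tube stands bare as a neck to grip; 0.15 to 0.31 kg. Origin at the centre of its underside, z up the tube. Starts on a spindle (winder y = -65 mm), or is absent
- stored1: the same kind of bobbin, already standing in a tray pocket, or absent; leave it there
- stored2: the same kind of bobbin, already standing in a tray pocket, or absent; leave it there
- stored3: the same kind of bobbin, already standing in a tray pocket, or absent; leave it there
- core_a: dark speckled asphalt core standing upright, 100 mm across, 120 mm tall; origin under its centre; leave alone
- steel_rule: steel rule, 200 x 25 x 4 mm, long side along its x, lying flat between winder and tray; leave alone
- calculator: white desk calculator, 150 x 80 x 17 mm; leave alone
- sample_tin: upright tin, 68 mm across, 90 mm tall; leave alone
- tape_measure: yellow tape measure, 68 x 36 x 60 mm; leave alone

How it is judged:
On the way, in this order (a step that is already met when the one before it is completed fails the run):
1. the guide rail is swung up and back (value of joint rail above 1.45 rad), for 0.2 s.
2. every full bobbin stands upright and released in a tray pocket (x of bobbin1 in the frame of tray between -0.115 and 0.115 m and y of bobbin1 in the frame of tray between -0.075 and 0.075 m and z of each of bobbin1, bobbin2, bobbin3, bobbin4 in the frame of tray below 0.015 m and angle between each of bobbin1, bobbin2, bobbin3, bobbin4's own z axis and vertical below 0.3 rad and linear speed of each of bobbin1, bobbin2, bobbin3, bobbin4 below 0.05 m/s and contact force between the fingers and bobbin1 below 0.1 N and x of bobbin2 in the frame of tray between -0.115 and 0.115 m and y of bobbin2 in the frame of tray between -0.075 and 0.075 m and contact force between the fingers and bobbin2 below 0.1 N and x of bobbin3 in the frame of tray between -0.115 and 0.115 m and y of bobbin3 in the frame of tray between -0.075 and 0.075 m and contact force between the fingers and bobbin3 below 0.1 N and x of bobbin4 in the frame of tray between -0.115 and 0.115 m and y of bobbin4 in the frame of tray between -0.075 and 0.075 m and contact force between the fingers and bobbin4 below 0.1 N), for 0.2 s.
3. the guide rail is back down (value of joint rail below 0.08 rad), for 0.2 s.
4. the reset knob is twisted to its stop (value of joint reset_knob above 1.08 rad), for 0.1 s.
At the end, for the whole second after the job is handed in: Every full bobbin stands upright (within 0.3 rad: it may lean in its pocket) on the floor of a tray pocket (underside within 10 mm of it), released and at rest; the guide rail is down (joint below 0.08 rad); the reset knob has been turned beyond 1.08 rad and has sprung back (below 0.1 rad) (all of step 2 and value of joint rail below 0.08 rad and value of joint reset_knob below 0.1 rad and angle between tray's own z axis and vertical below 0.05 rad); the robot touches nothing.
It fails at once if a bobbin was dropped (fell freely faster than 1.1 m/s, about 6 cm) ((linear speed of bobbin1 above 1.1 m/s and contact force between the fingers and bobbin1 below 0.05 N) or (linear speed of bobbin2 above 1.1 m/s and contact force between the fingers and bobbin2 below 0.05 N) or (linear speed of bobbin3 above 1.1 m/s and contact force between the fingers and bobbin3 below 0.05 N) or (linear speed of bobbin4 above 1.1 m/s and contact force between the fingers and bobbin4 below 0.05 N)).
It fails at once if a bobbin already in the tray was taken out or tipped over (z of any of stored1, stored2, stored3 in the frame of tray above 0.03 m or angle between any of stored1, stored2, stored3's own z axis and vertical above 0.4 rad).
It fails at once if one of the other things on the bench was moved more than 5 cm (distance of any of core_a, steel_rule, calculator, sample_tin, tape_measure from where it was at the start of the episode above 0.05 m).
Of bobbin1, bobbin2, bobbin3, bobbin4 only 3 to 4 are there at a start; the rules pass over those that are not, and their reading is None.
Of stored1, stored2, stored3 only 1 to 2 are there at a start; the rules pass over those that are not, and their reading is None.
At some moment in a run one of tray may be knocked a few centimetres aside while the robot is not near it.
It also fails if it takes over 210 s, if anything falls off the work surface, if the arm or the gripper's body presses on something with over 40 N, if the wrist force passes 120 N, or if a joint passes its speed limit or range.

## Working session

There is one attempt and no reset: what is moved stays moved. The work goes in short steps, Python scripts to look and compute and a tool call to move; the robot and the scene stay as the last step left them, time stands still between calls to the robot, and variables do not carry over. Pictures are saved under pics/ and viewed, at most 14 in all, crops included, and the job is handed in when it is done.

Besides the shell and the picture viewer there is one more tool, called after "Emit:" as name(argument=value, ...) on one line, values as JSON. send_rows: Moves the arm, as the interface text tells. Its arguments: {"type":"object","properties":{"commands":{"type":"array","items":{"type":"array","items":{"type":"number","minimum":-1,"maximum":1}}},"squeeze":{"type":"number"}},"required":["commands"]}

```bash
mkdir -p pics; python3 - <<'E'
from rig import state, optics
import cv2,numpy as np
for n in("scene","top"):
    f=optics.grab_frame(n); cv2.imwrite(f"pics/{n}0.png",f[:,:,::-1]); p=optics.camera_params(n); print(n,{k:np.round(np.array(v),4).tolist() for k,v in p.items()})
print(state())
E
```

```text
scene {'intrinsics': [[387.2965, 0.0, 259.59], [0.0, 387.2965, 199.7738], [0.0, 0.0, 1.0]], 'k1': 0.0433, 'world_to_cam': [[0.8663, 0.4996, -0.0006, -0.4542], [-0.3423, 0.5943, 0.7278, 0.0728], [0.3639, -0.6302, 0.6858, -1.649], [0.0, 0.0, 0.0, 1.0]]}
top {'intrinsics': [[466.1185, 0.0, 253.1217], [0.0, 466.1185, 192.3255], [0.0, 0.0, 1.0]], 'k1': 0.0589, 'world_to_cam': [[0.0654, -0.9979, -0.0047, -0.02], [0.9761, 0.063, 0.208, -0.5255], [-0.2073, -0.0182, 0.9781, -1.2592], [0.0, 0.0, 0.0, 1.0]]}
{'time': 0.1, 'qpos': array([ 1.15429709,  0.60005321, -0.00254183,  1.60004741,  0.00178151,
        0.94288654, -0.07976116]), 'dq': array([ 0.00038186, -0.00379489, -0.00045467, -0.00224491, -0.00236387,
       -0.00228451, -0.00012695]), 'joint_efforts': array([ 5.18645538e-03, -7.66549373e+01,  1.50237937e+00, -2.52933258e+01,
       -5.22360310e-02,  1.35944298e-02,  8.29029636e-05]), 'tcp_pos': array([ 0.24148719, -0.68314013,  0.21784137]), 'tcp_rot': array([ 9.85594303e-01,  1.69125354e-01, -1.74399804e-04, -6.73932272e-04]), 'contact_force': array([ 0.07330195, -0.01135789,  0.33336248]), 'wrist_torque': array([-0.01011052, -0.01321809,  0.01763074]), 'finger_force': 0.0, 'finger_gap': 0.0929730438989119}
```

View pics/scene0.png

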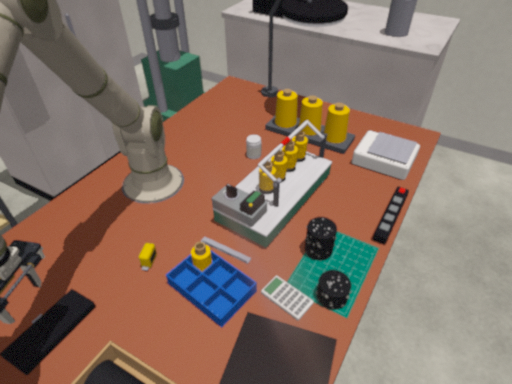

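View pics/top0.png

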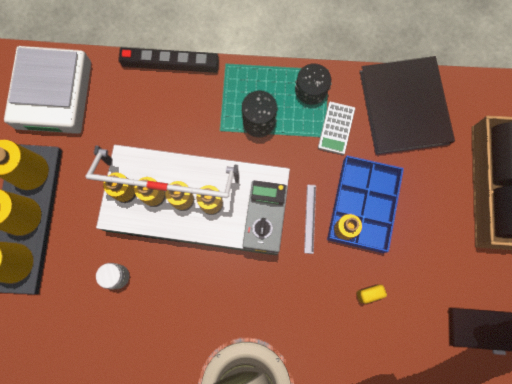

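The scene view shows four full bobbins under the rail, with the red grip at about (290,142). The top view shows the grip at (157,185), the knob at (262,229), the tray centred at about (366,203) and one stored bobbin at (349,226).

```bash
cat > h.py <<'E'
from rig import state, optics
import cv2,numpy as np
from scipy.spatial.transform import Rotation as R
P={n:optics.camera_params(n) for n in("scene","top")}
def ray(n,uv):
    p=P[n];K=np.array(p["intrinsics"]);M=np.array(p["world_to_cam"])
    d=np.array([p["k1"],0,0,0,0.])[[0,1,2,3,4]]
    s=cv2.undistortPointsIter(np.array([[uv]],float),K,d,None,None,(3,50,1e-10))[0,0]
    return -M[:3,:3].T@M[:3,3], M[:3,:3].T@np.array([s[0],-s[1],-1.])
def onz(n,uv,z):
    o,d=ray(n,uv); return o+d*(z-o[2])/d[2]
def tri(a,b):
    (o1,d1),(o2,d2)=ray("scene",a),ray("top",b)
    t=np.linalg.lstsq(np.c_[d1,-d2],o2-o1,rcond=None)[0]
    p,q=o1+t[0]*d1,o2+t[1]*d2
    return (p+q)/2,np.linalg.norm(p-q)
def proj(n,X):
    p=P[n];M=np.array(p["world_to_cam"]);c=M[:3,:3]@np.array(X)+M[:3,3];s=np.array([c[0],-c[1]])/-c[2]
    s=s*(1+p["k1"]*(s@s));K=np.array(p["intrinsics"]);return K[:2,:2]@s+K[:2,2]
def blobs(f,lo,hi,mina=15):
    h=cv2.cvtColor(f,cv2.COLOR_RGB2HSV);m=cv2.inRange(h,lo,hi)
    n,l,s,c=cv2.connectedComponentsWithStats(m)
    return [(np.round(c[i],1).tolist(),s[i].tolist(),l==i) for i in range(1,n) if s[i,4]>=mina]
E
python3 - <<'E'
from h import *
T=optics.grab_frame("top");S=optics.grab_frame("scene")
for n,f in(("S",S),("T",T)):
    for nm,lo,hi in(("red",(0,200,150),(6,255,255)),("red2",(174,180,120),(179,255,255)),("blue",(100,150,80),(125,255,255)),("yel",(20,150,120),(32,255,255))):
        bs=blobs(f,lo,hi,20)
        for b in bs[:12]: print(n,nm,b[0],b[1])
        if nm=="blue":
            m=max(bs,key=lambda b:b[1][4]);pts=np.argwhere(m[2])[:,::-1].astype(np.float32)
            q=cv2.boxPoints(cv2.minAreaRect(pts)); print("rect",q.tolist())
            print([np.round(onz({"S":"scene","T":"top"}[n],u,.05),4).tolist() for u in q])
c=cv2.resize(T[140:260,85:300],None,fx=3.7,fy=3.7,interpolation=cv2.INTER_CUBIC);cv2.imwrite("pics/t1.png",c[:,:,::-1])
c=cv2.resize(S[110:250,200:345],None,fx=4.2,fy=4.2,interpolation=cv2.INTER_CUBIC);cv2.imwrite("pics/s1.png",c[:,:,::-1])
E
```

```text
S red [285.3, 140.7] [282, 137, 8, 8, 35]
S red [401.7, 190.0] [399, 188, 6, 5, 22]
S blue [212.0, 287.4] [167, 253, 87, 73, 3339]
rect [[163.79586791992188, 278.8907165527344], [197.97320556640625, 237.3896942138672], [257.4556884765625, 286.3752746582031], [223.27835083007812, 327.87628173828125]]
[[0.3927, -0.3794, 0.05], [0.382, -0.1854, 0.05], [0.6642, -0.256, 0.05], [0.6496, -0.4246, 0.05]]
S yel [286.4, 109.5] [276, 91, 22, 37, 675]
S yel [312.1, 111.6] [300, 97, 23, 34, 479]
S yel [336.8, 123.7] [326, 104, 24, 39, 717]
S yel [308.2, 130.8] [302, 126, 14, 10, 82]
S yel [288.7, 157.4] [271, 136, 37, 43, 701]
S yel [265.1, 181.4] [260, 169, 13, 21, 178]
S yel [146.2, 254.0] [139, 243, 16, 25, 260]
S yel [201.3, 257.7] [191, 245, 20, 25, 308]
T red [125.9, 53.0] [122, 50, 9, 7, 44]
T blue [367.5, 201.5] [330, 156, 72, 95, 3348]
rect [[328.9229736328125, 239.59274291992188], [345.37615966796875, 155.68161010742188], [403.8533935546875, 167.14773559570312], [387.40020751953125, 251.05886840820312]]
[[0.407, -0.2036, 0.05], [0.6511, -0.2429, 0.05], [0.6273, -0.4085, 0.05], [0.3863, -0.3635, 0.05]]
T yel [9.9, 156.5] [0, 140, 21, 35, 491]
T yel [117.7, 174.7] [111, 173, 15, 5, 42]
T yel [147.4, 178.6] [140, 177, 15, 4, 34]
T yel [116.0, 190.6] [104, 182, 25, 15, 163]
T yel [179.3, 183.2] [172, 182, 15, 4, 33]
T yel [144.4, 195.1] [134, 186, 23, 16, 142]
T yel [210.0, 187.2] [203, 186, 14, 4, 29]
T yel [4.6, 205.4] [0, 190, 12, 34, 313]
T yel [176.5, 200.9] [167, 196, 20, 10, 109]
T yel [207.1, 205.0] [198, 200, 20, 10, 101]
T yel [348.3, 226.3] [338, 215, 24, 23, 265]
T yel [350.6, 225.2] [348, 223, 6, 5, 22]
```

View pics/t1.png

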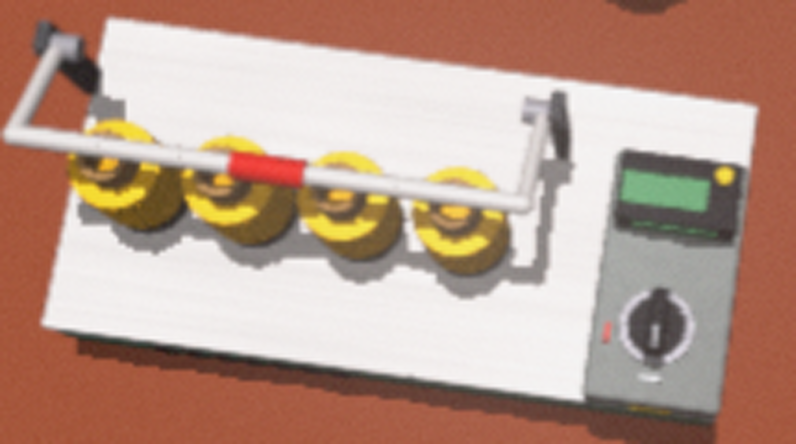

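View pics/s1.png

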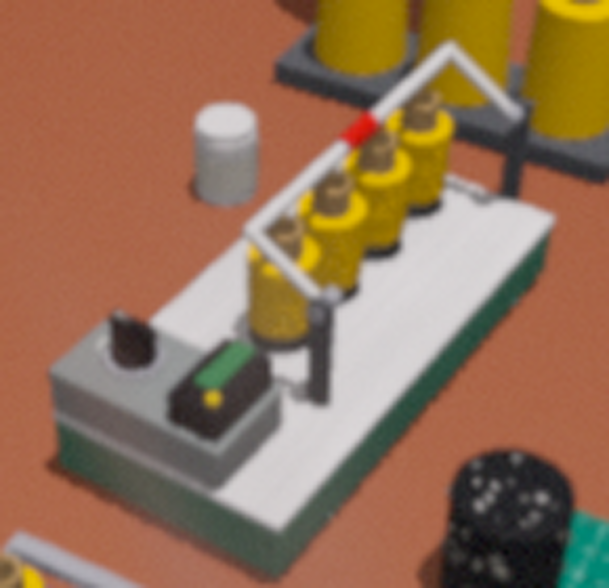

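The rail bar runs across the four bobbins: crop ends (14,134) and (524,204), grip at (267,169). Deck corners are at (107,18), (757,105) and (43,326), and the knob is at (657,326). In the scene crop the grip is at (361,130).

```bash
cat >> h.py <<'E'
ct=lambda u,v:((u+.5)/3.7-.5+85,(v+.5)/3.7-.5+140)
cs=lambda u,v:((u+.5)/4.2-.5+200,(v+.5)/4.2-.5+110)
E
python3 - <<'E'
from h import *
r=lambda x:np.round(x,4).tolist()
print("cams",r(ray("top",(250,190))[0]),r(ray("scene",(250,190))[0]))
g,e=tri(cs(361,130),ct(267,169));print("grip",r(g),e)
print("grip onz",r(onz("top",ct(267,169),.23)),r(onz("scene",cs(361,130),.23)))
a,b=tri(cs(450,47),ct(14,134)),tri(cs(251,229),ct(524,204));print("rail ends",r(a[0]),a[1],r(b[0]),b[1])
d=[onz("top",ct(*u),.08) for u in((107,18),(757,105),(43,326))];print("deck",[r(x) for x in d], np.degrees(np.arctan2(*(d[0]-d[1])[[1,0]])),np.degrees(np.arctan2(*(d[0]-d[2])[[1,0]])),np.linalg.norm(d[0]-d[1]),np.linalg.norm(d[0]-d[2]))
v=a[0]-b[0];print("rail yaw of y axis",np.degrees(np.arctan2(v[1],v[0])))
print("knob skirt",r(onz("top",ct(657,326),.14)),r(onz("scene",cs(131,350),.14)))
# bobbin tube tops, triangulated
for s,t in(((424,98),(105,163)),((380,138),(222,182)),((335,178),(342,197)),((288,227),(452,212))):
    p,e=tri(cs(*s),ct(*t));print("bob",r(p),round(e,4),r(onz("top",ct(*t),.203)))
# tray corners
print("tray scene"); 
T=optics.grab_frame("top");S=optics.grab_frame("scene")
c=cv2.resize(np.hstack([T[145:265,310:420],S[235:335,160:270][:100].copy() if 0 else cv2.copyMakeBorder(S[235:335,160:270],0,20,0,0,cv2.BORDER_CONSTANT)]),None,fx=3.6,fy=3.6,interpolation=cv2.INTER_CUBIC);cv2.imwrite("pics/tr.png",c[:,:,::-1])
E
```

```text
cams [0.2532, -0.0098, 1.3409] [1.0184, -0.8556, 1.0777]
grip [0.4921, 0.2472, 0.2355] 0.005574180721204679
grip onz [0.4909, 0.2466, 0.23] [0.4902, 0.2571, 0.23]
rail ends [0.5037, 0.4137, 0.2356] 0.0029494765477859675 [0.4784, 0.0761, 0.2345] 0.002346000347874381
deck [[0.6324, 0.4147, 0.08], [0.5962, -0.0825, 0.08], [0.3952, 0.4311, 0.08]] 85.8302659568141 -3.9562951800811152 0.4984890569663849 0.23777964107853347
rail yaw of y axis 85.70307201346606
knob skirt [0.4156, -0.0171, 0.14] [0.4133, -0.0146, 0.14]
bob [0.4982, 0.3655, 0.2023] 0.0102 [0.4938, 0.3618, 0.203]
bob [0.4907, 0.286, 0.2018] 0.0112 [0.4858, 0.282, 0.203]
bob [0.4854, 0.2041, 0.2062] 0.0131 [0.4807, 0.2005, 0.203]
bob [0.4801, 0.1295, 0.1998] 0.0107 [0.4752, 0.1257, 0.203]
tray scene
```

View pics/tr.png

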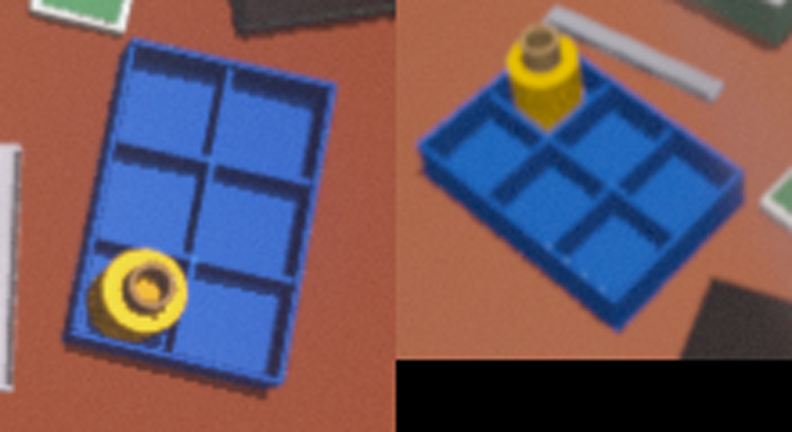

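Emit:
send_rows(commands=[[0, 0, -0.6, 0, 0, -0.95, 1], [0, 0, -0.6, 0, 0, -0.95, 1], [0, 0, -0.6, 0, 0, -0.95, 1], [0, 0, -0.6, 0, 0, -0.95, 1], [0, 0, -0.6, 0, 0, -0.95, 1]])

```text
time: 0.92
tcp_pos: [0.2415, -0.6835, 0.2941]
tcp_rot: [0.833, 0.554, -0.0, -0.0]
contact_force: [0.7, -0.8, 0.5]
finger_gap: 0.0932
finger_force: 0.0
```

Emit:
send_rows(commands=[[0, 0, -0.6, 0, 0, -0.95, 1], [0, 0, -0.6, 0, 0, -0.93, 1], [0, 0, 0, 0, 0, 0, 1]])

```text
time: 1.3
tcp_pos: [0.2416, -0.684, 0.3246]
tcp_rot: [0.733, 0.68, -0.0, 0.001]
contact_force: [-0.1, 0.2, 0.1]
finger_gap: 0.0928
finger_force: 0.0
```

Emit:
send_rows(commands=[[0.8, 0.8, 0, 0, 0, 0, 1], [0.8, 0.8, 0, 0, 0, 0, 1], [0.8, 0.8, 0, 0, 0, 0, 1], [0.8, 0.8, 0, 0, 0, 0, 1], [0, 0, 0, 0, 0, 0, 1]])

```text
time: 1.92
tcp_pos: [0.3296, -0.6077, 0.3231]
tcp_rot: [0.733, 0.681, 0.001, -0.0]
contact_force: [0.4, -0.6, 0.5]
finger_gap: 0.0928
finger_force: 0.0
```

Emit:
send_rows(commands=[[1, 0.4, 0, 0, 0, 0, 1], [1, 0.4, 0, 0, 0, 0, 1], [1, 0.4, 0, 0, 0, 0, 1], [1, 0.4, 0, 0, 0, 0, 1], [1, 0.4, 0, 0, 0, 0, 1]])

```text
time: 2.55
tcp_pos: [0.387, -0.4867, 0.3238]
tcp_rot: [0.733, 0.68, 0.0, 0.0]
contact_force: [-0.2, 0.5, 0.2]
finger_gap: 0.0931
finger_force: 0.0
```

Emit:
send_rows(commands=[[1, 0.4, 0, 0, 0, 0, 1], [1, 0.4, 0, 0, 0, 0, 1], [1, 0.4, 0, 0, 0, 0, 1], [1, 0.4, 0, 0, 0, 0, 1], [1, 0.3, 0, 0, 0, 0, 1]])

```text
time: 3.18
tcp_pos: [0.4433, -0.3655, 0.3237]
tcp_rot: [0.733, 0.68, 0.0, 0.0]
contact_force: [0.6, -0.0, -0.0]
finger_gap: 0.093
finger_force: 0.0
```

Emit:
send_rows(commands=[[1, 0, 0, 0, 0, 0, 1], [1, 0, 0, 0, 0, 0, 1], [1, 0, 0, 0, 0, 0, 1], [1, 0, 0, 0, 0, 0, 1], [1, 0, 0, 0, 0, 0, 1]])

```text
time: 3.8
tcp_pos: [0.4515, -0.2412, 0.3237]
tcp_rot: [0.733, 0.68, -0.0, 0.0]
contact_force: [0.0, -0.2, -0.1]
finger_gap: 0.0932
finger_force: 0.0
```

Emit:
send_rows(commands=[[1, 0, 0, 0, 0, 0, 1], [1, 0, 0, 0, 0, 0, 1], [1, 0, 0, 0, 0, 0, 1], [1, 0, 0, 0, 0, 0, 1], [1, 0, 0, 0, 0, 0, 1]])

```text
time: 4.42
tcp_pos: [0.4605, -0.1168, 0.3236]
tcp_rot: [0.733, 0.68, -0.0, 0.0]
contact_force: [0.5, 0.8, -0.3]
finger_gap: 0.0931
finger_force: 0.0
```

Emit:
send_rows(commands=[[1, 0, 0, 0, 0, 0, 1], [1, 0, 0, 0, 0, 0, 1], [1, 0, 0, 0, 0, 0, 1], [1, 0, 0, 0, 0, 0, 1], [1, 0, 0, 0, 0, 0, 1]])

```text
time: 5.05
tcp_pos: [0.4697, 0.0076, 0.3236]
tcp_rot: [0.733, 0.68, -0.0, 0.0]
contact_force: [0.0, 0.6, 0.3]
finger_gap: 0.0933
finger_force: 0.0
```

Emit:
send_rows(commands=[[1, 0, 0, 0, 0, 0, 1], [1, 0, 0, 0, 0, 0, 1], [1, 0, 0, 0, 0, 0, 1], [0, 0, 0, 0, 0, 0, 1], [0, 0, 0, 0, 0, 0, 1]])

```text
time: 5.68
tcp_pos: [0.4756, 0.0807, 0.3235]
tcp_rot: [0.733, 0.68, -0.0, 0.0]
contact_force: [0.5, -0.3, 0.7]
finger_gap: 0.0926
finger_force: 0.0
```

```bash
cat >> h.py <<'E'
Y=np.radians(-4.2);O=np.array([.487,.192])
A=np.array([[np.cos(Y),np.sin(Y)],[-np.sin(Y),np.cos(Y)]])
def w2(p): return A@(np.array(p)[:2]-O)      # world->winder xy
def to(target_xy,z=None):  # world target -> units along tool axes
    s=state();Rt=R.from_quat(s["tcp_rot"]).as_matrix();t=np.r_[target_xy,s["tcp_pos"][2] if z is None else z]
    return np.round(Rt.T@(t-s["tcp_pos"])/.025,2)
def wi(x,y): return O+A.T@np.array([x,y])    # winder->world
E
python3 - <<'E'
from h import *
s=state();print(w2(s["tcp_pos"]),to(wi(0,.055),.2115),s["qpos"],R.from_quat(s["tcp_rot"]).as_matrix().round(4))
E
```

```text
[-0.00325545 -0.11188467] [6.68 0.13 4.48] [ 0.23166304  0.23474665 -0.63037555  1.97706668  0.16655078  0.98069693
 -0.55306494] [[ 7.410e-02  9.972e-01 -3.000e-04]
 [ 9.972e-01 -7.410e-02 -8.000e-04]
 [-8.000e-04 -2.000e-04 -1.000e+00]]
```

Emit:
send_rows(commands=[[0.95, 0, 0, 0, 0, 0, 1], [0.95, 0, 0, 0, 0, 0, 1], [0.95, 0, 0, 0, 0, 0, 1], [0.95, 0, 0, 0, 0, 0, 1], [0.95, 0, 0, 0, 0, 0, 1]])

```text
time: 6.3
tcp_pos: [0.485, 0.199, 0.3235]
tcp_rot: [0.733, 0.68, -0.0, 0.0]
contact_force: [0.3, 0.7, 0.3]
finger_gap: 0.0929
finger_force: 0.0
```

Emit:
send_rows(commands=[[0.95, 0.1, 0, 0, 0, 0, 1], [0.98, 0, 0, 0, 0, 0, 1], [0, 0, 0.9, 0, 0, 0, 1], [0, 0, 0.9, 0, 0, 0, 1], [0, 0, 0.9, 0, 0, 0, 1]])

```text
time: 6.92
tcp_pos: [0.4912, 0.2462, 0.2553]
tcp_rot: [0.733, 0.68, -0.0, 0.0]
contact_force: [0.5, 0.9, -0.2]
finger_gap: 0.093
finger_force: 0.0
```

Emit:
send_rows(commands=[[0, 0, 0.9, 0, 0, 0, 1], [0, 0, 0.8, 0, 0, 0, 1], [0, 0, 0, 0, 0, 0, 1]])

```text
time: 7.3
tcp_pos: [0.4905, 0.2459, 0.2125]
tcp_rot: [0.733, 0.68, -0.001, -0.0]
contact_force: [-0.3, 0.7, -0.2]
finger_gap: 0.0929
finger_force: 0.0
```

Emit:
send_rows(commands=[[0, 0, 0, 0, 0, 0, 0], [0, 0, 0, 0, 0, 0, 0], [0, 0, 0, 0, 0, 0, 0], [0, 0, 0, 0, 0, 0, 0], [0, 0, 0, 0, 0, 0, 0]], squeeze=8)

```text
time: 7.92
tcp_pos: [0.491, 0.2476, 0.2137]
tcp_rot: [0.733, 0.681, 0.0, 0.0]
contact_force: [-0.3, 0.2, 0.4]
finger_gap: 0.0474
finger_force: 0.0
```

```bash
python3 - <<'E'
from h import *
s=state();print(w2(s["tcp_pos"]),s["tcp_pos"],s["qpos"],s["finger_gap"],s["finger_force"],s["contact_force"])
for n,sl in(("top",(slice(140,260),slice(85,300))),):
    f=optics.grab_frame(n);c=cv2.resize(f[sl],None,fx=3.7,fy=3.7,interpolation=cv2.INTER_CUBIC)
f=optics.grab_frame("scene")[90:240,200:350];c=cv2.resize(f,None,fx=4,fy=4,interpolation=cv2.INTER_CUBIC);cv2.imwrite("pics/s2.png",c[:,:,::-1])
E
```

```text
[-7.20344142e-05  5.57514777e-02] [0.4910113  0.24760703 0.21371491] [-0.13323554  0.45564129 -0.60902173  1.98127678  0.35497978  0.81021395
 -1.01671687] 0.04742825540409637 0.0 [-0.25988778  0.20394543  0.35468144]
```

View pics/s2.png

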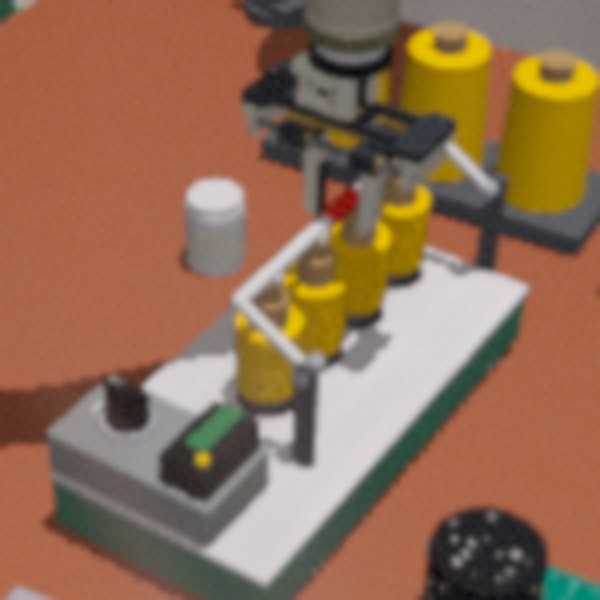

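The red grip at (341,206) sits between the closing fingers at (315,180) and (370,200). The gripper is in line with the grip, so I keep closing.

Emit:
send_rows(commands=[[0, 0, 0, 0, 0, 0, 0], [0, 0, 0, 0, 0, 0, 0], [0, 0, 0, 0, 0, 0, 0], [0, 0, 0, 0, 0, 0, 0], [0, 0, 0, 0, 0, 0, 0]])

```text
time: 8.65
tcp_pos: [0.4901, 0.2476, 0.2135]
tcp_rot: [0.733, 0.681, -0.001, -0.0]
contact_force: [-4.0, -0.0, 2.8]
finger_gap: 0.02
finger_force: 8.0
```

```bash
python3 - <<'E'
import numpy as np
h=np.array([75,185]);p0=None;prev=None
for t in np.linspace(0,1.6,17):
    a=np.radians(180)-np.arctan2(45,75)-t
    p=h+87.46*np.array([np.cos(a),np.sin(a)])
    if prev is not None: d=(p-prev)/25;print(round(t,2),p.round(0),"dy %.2f dz %.2f"%(d[0],-d[1]))
    prev=p
E
```

```text
0.1 [  5. 237.] dy 0.19 dz -0.29
0.2 [ 10. 244.] dy 0.22 dz -0.27
0.3 [ 17. 250.] dy 0.25 dz -0.25
0.4 [ 23. 256.] dy 0.27 dz -0.22
0.5 [ 31. 260.] dy 0.29 dz -0.19
0.6 [ 39. 264.] dy 0.31 dz -0.16
0.7 [ 47. 268.] dy 0.32 dz -0.13
0.8 [ 55. 270.] dy 0.34 dz -0.10
0.9 [ 64. 272.] dy 0.34 dz -0.06
1.0 [ 72. 272.] dy 0.35 dz -0.03
1.1 [ 81. 272.] dy 0.35 dz 0.01
1.2 [ 90. 271.] dy 0.35 dz 0.04
1.3 [ 98. 269.] dy 0.34 dz 0.08
1.4 [107. 267.] dy 0.33 dz 0.11
1.5 [115. 263.] dy 0.32 dz 0.14
1.6 [122. 259.] dy 0.30 dz 0.17
```

Emit:
send_rows(commands=[[0, 0.19, -0.29, 0, 0, 0, 0], [0, 0.22, -0.27, 0, 0, 0, 0], [0, 0.25, -0.25, 0, 0, 0, 0], [0, 0.27, -0.22, 0, 0, 0, 0], [0, 0.29, -0.19, 0, 0, 0, 0]])

```text
time: 9.28
tcp_pos: [0.519, 0.2459, 0.2448]
tcp_rot: [0.732, 0.681, -0.002, -0.001]
contact_force: [-9.2, -0.1, 9.3]
finger_gap: 0.0197
finger_force: 8.0
```

Emit:
send_rows(commands=[[0, 0.31, -0.16, 0, 0, 0, 0], [0, 0.32, -0.13, 0, 0, 0, 0], [0, 0.34, -0.1, 0, 0, 0, 0], [0, 0.34, -0.06, 0, 0, 0, 0], [0, 0.35, -0.03, 0, 0, 0, 0]])

```text
time: 9.9
tcp_pos: [0.5636, 0.2421, 0.256]
tcp_rot: [0.733, 0.68, 0.0, 0.0]
contact_force: [-1.8, -0.1, 1.6]
finger_gap: 0.0199
finger_force: 8.0
```

Emit:
send_rows(commands=[[0, 0.35, 0.01, 0, 0, 0, 0], [0, 0.35, 0.04, 0, 0, 0, 0], [0, 0.34, 0.08, 0, 0, 0, 0], [0, 0.33, 0.11, 0, 0, 0, 0], [0, 0.32, 0.14, 0, 0, 0, 0]])

```text
time: 10.52
tcp_pos: [0.6056, 0.2389, 0.2462]
tcp_rot: [0.733, 0.68, -0.0, 0.0]
contact_force: [-0.6, -1.2, 1.1]
finger_gap: 0.0199
finger_force: 8.0
```

Emit:
send_rows(commands=[[0, 0.28, 0.15, 0, 0, 0, 0], [0, 0, 0, 0, 0, 0, 0]])

```text
time: 10.78
tcp_pos: [0.6119, 0.2386, 0.2422]
tcp_rot: [0.733, 0.681, -0.0, -0.0]
contact_force: [-1.5, -1.1, -2.2]
finger_gap: 0.0197
finger_force: 8.0
```

```bash
python3 - <<'E'
from h import *
s=state();print(w2(s["tcp_pos"]),s["tcp_pos"],s["qpos"],s["finger_gap"],s["finger_force"],s["contact_force"])
f=optics.grab_frame("scene")[90:240,200:350];c=cv2.resize(f,None,fx=4,fy=4,interpolation=cv2.INTER_CUBIC);cv2.imwrite("pics/s3.png",c[:,:,::-1])
E
```

```text
[0.12116093 0.05559192] [0.611907   0.23856902 0.24217871] [-0.07666782  0.55264373 -0.58908135  1.71470786  0.3571919   0.98457798
 -0.87150942] 0.019703129778294682 7.999766618013382 [-1.53485274 -1.05115518 -2.21519691]
```

View pics/s3.png

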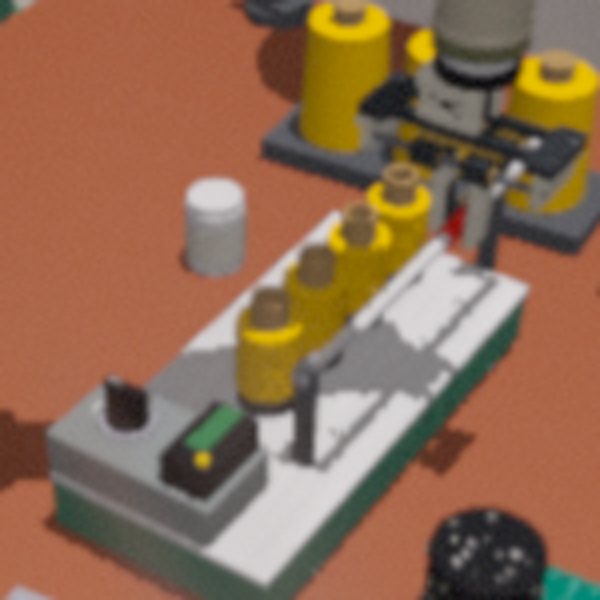

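The rail stands back: its grip is at (455,222), and the gripped TCP is 121 mm behind the row, as expected. Release, back off, and measure the bobbins unobstructed.

Emit:
send_rows(commands=[[0, 0, 0, 0, 0, 0, 0.6], [0, 0, 0, 0, 0, 0, 0.6], [0, 0, 0, 0, 0, 0, 0.6], [0, 0, -0.8, 0, 0, 0, 0.6], [0, 0, -1, 0, 0, 0, 0.6]])

```text
time: 11.45
tcp_pos: [0.6119, 0.2388, 0.2893]
tcp_rot: [0.733, 0.681, -0.0, -0.0]
contact_force: [-0.1, -0.2, 0.6]
finger_gap: 0.0558
finger_force: 0.0
```

Emit:
send_rows(commands=[[0, 0, -1, 0, 0, 0, 0.65], [-1, -0.4, -0.4, 0, 0, 0, 0.65], [-1, -0.4, 0, 0, 0, 0, 0.65], [-1, -0.4, 0, 0, 0, 0, 0.65], [-1, -0.4, 0, 0, 0, 0, 0.65]])

```text
time: 12.08
tcp_pos: [0.5645, 0.1414, 0.3245]
tcp_rot: [0.733, 0.681, 0.001, 0.0]
contact_force: [0.4, 0.5, 0.0]
finger_gap: 0.0607
finger_force: 0.0
```

Emit:
send_rows(commands=[[-1, -0.4, 0, 0, 0, 0, 0.65], [-1, -0.4, 0, 0, 0, 0, 0.65], [-1, -0.4, 0, 0, 0, 0, 0.65], [-1, -0.4, 0, 0, 0, 0, 0.65], [-1, -0.4, 0, 0, 0, 0, 0.65]])

```text
time: 12.7
tcp_pos: [0.5055, 0.0205, 0.3244]
tcp_rot: [0.733, 0.681, 0.001, 0.001]
contact_force: [1.5, 0.3, -0.8]
finger_gap: 0.0605
finger_force: 0.0
```

Emit:
send_rows(commands=[[-1, -0.4, 0, 0, 0, 0, 0.65], [-1, -0.4, 0, 0, 0, 0, 0.65], [-1, -0.4, 0, 0, 0, 0, 0.65], [0, 0, 0, 0, 0, 0, 0.65]])

```text
time: 13.2
tcp_pos: [0.4698, -0.0531, 0.3241]
tcp_rot: [0.734, 0.679, 0.0, 0.001]
contact_force: [0.4, -0.3, 0.4]
finger_gap: 0.0604
finger_force: 0.0
```

```bash
python3 - <<'E'
from h import *
s=state();print(w2(s["tcp_pos"]),s["tcp_pos"],s["finger_gap"])
S=optics.grab_frame("scene");T=optics.grab_frame("top")
a=cv2.resize(T[140:250,90:220],None,fx=3,fy=3,interpolation=cv2.INTER_CUBIC)
b=cv2.resize(S[110:220,240:370],None,fx=3,fy=3,interpolation=cv2.INTER_CUBIC)
cv2.imwrite("pics/b.png",np.hstack([a,b])[:,:,::-1])
E
```

```text
[ 0.00080897 -0.24565556] [ 0.46981542 -0.05305509  0.32410565] 0.06042154051139876
```

View pics/b.png

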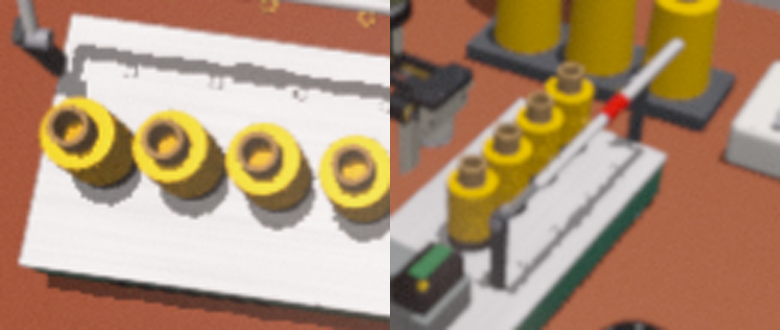

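The top crop shows the four tube mouths at (73,129), (165,143), (260,157) and (354,170). In the scene half they are at (572,71), (540,102), (508,133) and (474,165).

```bash
python3 - <<'E'
from h import *
c3=lambda u,v,a,b:((u+.5)/3-.5+a,(v+.5)/3-.5+b)
for i,(t,s) in enumerate((((73,129),(182,71)),((165,143),(150,102)),((260,157),(118,133)),((354,170),(84,165)))):
    t=c3(*t,90,140);s=c3(*s,240,110);p,e=tri(s,t);q=onz("top",t,.203);r=onz("scene",s,.203)
    print(p.round(4),round(e,4),"w tri",w2(p).round(4),"top",w2(q).round(4),"scene",w2(r).round(4))
E
```

```text
[0.4998 0.3623 0.2034] 0.0079 w tri [0.0003 0.1707] top [-0.0027  0.168 ] scene [0.0019 0.1755]
[0.4926 0.2852 0.1985] 0.0051 w tri [-0.0012  0.0934] top [-0.004   0.0903] scene [0.0032 0.0903]
[0.4867 0.2058 0.1974] 0.0068 w tri [-0.0013  0.0137] top [-0.0049  0.0102] scene [0.0044 0.0105]
[0.481  0.1268 0.1978] 0.0078 w tri [-0.0012 -0.0655] top [-0.0051 -0.0689] scene [ 0.0046 -0.0675]
```

Emit:
send_rows(commands=[[1, 0, 0, 0, 0, 0, 0.65], [1, 0, 0, 0, 0, 0, 0.65], [1, 0, 0, 0, 0, 0, 0.65], [1, 0, 0, 0, 0, 0, 0.65], [1, 0, 0, 0, 0, 0, 0.65]])

```text
time: 13.92
tcp_pos: [0.4796, 0.0754, 0.3234]
tcp_rot: [0.732, 0.681, 0.0, -0.0]
contact_force: [-1.3, -0.3, -0.1]
finger_gap: 0.0606
finger_force: 0.0
```

Emit:
send_rows(commands=[[1, 0, 0, 0, 0, 0, 0.65], [1, -0.05, 0, 0, 0, 0, 0.65], [0.15, 0, 0.9, 0, 0, 0, 0.65], [0, 0, 0.9, 0, 0, 0, 0.65], [0, 0, 0, 0, 0, 0, 0.65]])

```text
time: 14.55
tcp_pos: [0.4814, 0.1278, 0.2771]
tcp_rot: [0.732, 0.681, -0.001, -0.001]
contact_force: [0.2, -0.0, 0.9]
finger_gap: 0.0606
finger_force: 0.0
```

```bash
cat >> h.py <<'E'
def tray():
    f=optics.grab_frame("top");b=max(blobs(f,(100,150,80),(125,255,255),20),key=lambda b:b[1][4])
    q=cv2.boxPoints(cv2.minAreaRect(np.argwhere(b[2])[:,::-1].astype(np.float32)))
    c=np.array([onz("top",u,.05)[:2] for u in q]);e=[c[(i+1)%4]-c[i] for i in range(4)]
    l=max(e[:2],key=np.linalg.norm);l=l*np.sign(l[0]);l2=-e[2] if np.allclose(abs(l),abs(e[0])) else -e[3];l2=l2*np.sign(l2[0])
    u=l+l2;u=u/np.linalg.norm(u);return c.mean(0),u,np.array([-u[1],u[0]]),[round(float(np.linalg.norm(x)),4) for x in e],b[1][4]
def pockets():
    c,u,v,e,n=tray();print("tray",c.round(4),"yaw",np.degrees(np.arctan2(u[1],u[0])).round(2),e,n)
    return {k:c+x*u+y*v for k,(x,y) in dict(A=(.08,.04),C=(.08,-.04),D=(0,-.04),E=(-.08,-.04),B=(0,.04),S=(-.08,.04)).items()}
E
python3 - <<'E'
from h import *
s=state();print(w2(s["tcp_pos"]),s["tcp_pos"],to(wi(-.001,-.067),.179))
print({k:v.round(4).tolist() for k,v in pockets().items()})
print("stored",onz("top",(352,224.5),.113),s["qpos"])
E
```

```text
[-0.00084003 -0.06443324] [0.48144325 0.12780132 0.27712109] [-0.1   0.    3.92]
tray [ 0.5173 -0.3046] yaw -10.07 [0.2444, 0.1667, 0.2423, 0.1608] 3186
{'A': [0.603, -0.2792], 'C': [0.5891, -0.358], 'D': [0.5103, -0.344], 'E': [0.4315, -0.33], 'B': [0.5243, -0.2652], 'S': [0.4455, -0.2513]}
stored [ 0.4434519  -0.25354905  0.113     ] [ 0.15118467  0.31918888 -0.67303643  2.00839902  0.25123032  0.89788953
 -0.72751834]
```

Emit:
send_rows(commands=[[-0.1, 0, 0.9, 0, 0, 0, 0.65], [0, 0, 0.9, 0, 0, 0, 0.65], [0, 0, 0.9, 0, 0, 0, 0.65], [0, 0, 0.8, 0, 0, 0, 0.65], [0, 0, 0.4, 0, 0, 0, 0.65]])

```text
time: 15.22
tcp_pos: [0.4824, 0.1247, 0.1806]
tcp_rot: [0.733, 0.681, 0.0, 0.0]
contact_force: [0.2, 0.5, 0.4]
finger_gap: 0.0607
finger_force: 0.0
```

Emit:
send_rows(commands=[[0, 0, 0, 0, 0, 0, 0], [0, 0, 0, 0, 0, 0, 0], [0, 0, 0, 0, 0, 0, 0], [0, 0, 0, 0, 0, 0, 0], [0, 0, 0, 0, 0, 0, 0]], squeeze=20)

```text
time: 15.85
tcp_pos: [0.4821, 0.1244, 0.181]
tcp_rot: [0.733, 0.681, 0.0, 0.0]
contact_force: [-1.9, -0.3, 6.7]
finger_gap: 0.0364
finger_force: 20.0
```

Emit:
send_rows(commands=[[0, 0, -0.3, 0, 0, 0, 0], [0, 0, -0.7, 0, 0, 0, 0]])

```text
time: 16.1
tcp_pos: [0.4813, 0.1238, 0.2053]
tcp_rot: [0.733, 0.681, -0.001, -0.0]
contact_force: [0.1, -0.2, -1.7]
finger_gap: 0.0368
finger_force: 20.0
```

Emit:
send_rows(commands=[[0, 0, -0.9, 0, 0, 0, 0], [0, 0, -0.9, 0, 0, 0, 0], [0, 0, -0.9, 0, 0, 0, 0], [0, 0, -0.8, 0, 0, 0, 0], [0, 0, 0, 0, 0, 0, 0]])

```text
time: 16.73
tcp_pos: [0.4824, 0.1243, 0.294]
tcp_rot: [0.733, 0.68, 0.001, 0.001]
contact_force: [-1.3, -0.6, -2.1]
finger_gap: 0.0364
finger_force: 20.0
```

```bash
python3 - <<'E'
from h import *
p=pockets();s=state();print(s["tcp_pos"],s["contact_force"],s["finger_gap"],to(p["A"],.10))
E
```

```text
tray [ 0.5171 -0.3044] yaw -10.25 [0.2436, 0.1657, 0.2415, 0.1598] 3199
[0.48186049 0.12397364 0.29302822] [-0.19403837  0.39800611 -2.24781769] 0.036399605098183484 [-15.73   6.02   7.73]
```

Emit:
send_rows(commands=[[-0.5, 0.2, 0, 0, 0, 0, 0], [-1, 0.38, 0, 0, 0, 0, 0], [-1, 0.38, 0, 0, 0, 0, 0], [-1, 0.38, 0, 0, 0, 0, 0], [-1, 0.38, 0, 0, 0, 0, 0]])

```text
time: 17.4
tcp_pos: [0.5163, 0.0068, 0.2918]
tcp_rot: [0.733, 0.68, -0.001, -0.001]
contact_force: [-0.3, 0.0, -1.6]
finger_gap: 0.0362
finger_force: 20.0
```

Emit:
send_rows(commands=[[-1, 0.38, 0, 0, 0, 0, 0], [-1, 0.38, 0, 0, 0, 0, 0], [-1, 0.38, 0, 0, 0, 0, 0], [-1, 0.38, 0, 0, 0, 0, 0], [-1, 0.38, 0, 0, 0, 0, 0]])

```text
time: 18.02
tcp_pos: [0.5542, -0.1213, 0.2916]
tcp_rot: [0.733, 0.68, -0.001, -0.001]
contact_force: [0.2, 0.1, -2.1]
finger_gap: 0.0365
finger_force: 20.0
```

Emit:
send_rows(commands=[[-1, 0.38, 0, 0, 0, 0, 0], [-1, 0.38, 0, 0, 0, 0, 0], [-1, 0.38, 0, 0, 0, 0, 0], [-1, 0.38, 0, 0, 0, 0, 0], [-1, 0.38, 0, 0, 0, 0, 0]])

```text
time: 18.65
tcp_pos: [0.5927, -0.2493, 0.2921]
tcp_rot: [0.733, 0.68, -0.0, -0.0]
contact_force: [0.1, 0.3, -2.5]
finger_gap: 0.0363
finger_force: 20.0
```

Emit:
send_rows(commands=[[-0.7, 0.2, 0, 0, 0, 0, 0], [0, 0, 0.9, 0, 0, 0, 0], [0, 0, 0.9, 0, 0, 0, 0], [0, 0, 0.9, 0, 0, 0, 0], [0, 0, 0, 0, 0, 0, 0]])

```text
time: 19.27
tcp_pos: [0.5955, -0.2653, 0.2238]
tcp_rot: [0.733, 0.681, -0.001, -0.002]
contact_force: [-0.2, 0.3, -2.1]
finger_gap: 0.0364
finger_force: 20.0
```

```bash
python3 - <<'E'
from h import *
p=pockets();s=state();print(s["tcp_pos"],s["contact_force"],to((.603,-.2792),.09),s["qpos"])
S=optics.grab_frame("scene");T=optics.grab_frame("top")
a=cv2.resize(T[140:260,310:420],None,fx=3.6,fy=3.6,interpolation=cv2.INTER_CUBIC)
b=cv2.resize(S[220:340,160:270],None,fx=3.6,fy=3.6,interpolation=cv2.INTER_CUBIC)
cv2.imwrite("pics/p1.png",np.hstack([a,b])[:,:,::-1])
E
```

```text
tray [ 0.5128 -0.3168] yaw -9.05 [0.2436, 0.1376, 0.242, 0.1326] 1919
[ 0.59632864 -0.26532793  0.22508426] [-0.12614506  0.14017011 -2.42405297] [-0.54  0.31  5.4 ] [ 0.67570444  0.55301281 -0.52678781  1.74417341  0.33369233  0.93587462
 -0.06046162]
```

View pics/p1.png

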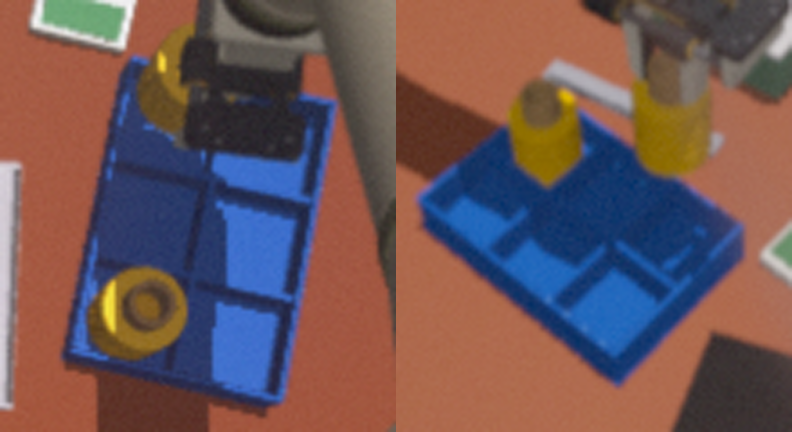

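The bobbin is above the far-left pocket, at (170,85) in the top half, and the tray is unmoved (bottom corner at (275,400)). Correct and lower.

Emit:
send_rows(commands=[[-0.54, 0.31, 0.3, 0, 0, 0, 0], [0, 0, 0.9, 0, 0, 0, 0], [0, 0, 0.9, 0, 0, 0, 0], [0, 0, 0.9, 0, 0, 0, 0], [0, 0, 0.9, 0, 0, 0, 0]])

```text
time: 20.05
tcp_pos: [0.6038, -0.2808, 0.1272]
tcp_rot: [0.733, 0.68, 0.0, 0.001]
contact_force: [-0.3, -0.1, -2.9]
finger_gap: 0.0363
finger_force: 20.0
```

Emit:
send_rows(commands=[[0, 0, 0.6, 0, 0, 0, 0], [0, 0, 0.4, 0, 0, 0, 0], [0, 0, 0.3, 0, 0, 0, 0], [0, 0, 0.1, 0, 0, 0, 0], [0, 0, 0, 0, 0, 0, 0]])

```text
time: 20.68
tcp_pos: [0.6034, -0.2794, 0.0931]
tcp_rot: [0.733, 0.681, 0.0, 0.0]
contact_force: [0.1, 0.6, -1.9]
finger_gap: 0.0363
finger_force: 20.0
```

Emit:
send_rows(commands=[[0, 0, 0.1, 0, 0, 0, 0], [0, 0, 0, 0, 0, 0, 0]])

```text
time: 20.92
tcp_pos: [0.6036, -0.2795, 0.0911]
tcp_rot: [0.733, 0.681, 0.0, 0.001]
contact_force: [-0.8, -0.6, 3.4]
finger_gap: 0.0361
finger_force: 20.0
```

Emit:
send_rows(commands=[[0, 0, 0.1, 0, 0, 0, 0], [0, 0, 0, 0, 0, 0, 0]])

```text
time: 21.18
tcp_pos: [0.6045, -0.2798, 0.0908]
tcp_rot: [0.733, 0.681, 0.0, 0.002]
contact_force: [-4.0, 1.8, 21.9]
finger_gap: 0.0363
finger_force: 20.1
```

Emit:
send_rows(commands=[[0, 0, -0.08, 0, 0, 0, 0.6], [0, 0, 0, 0, 0, 0, 0.6], [0, 0, 0, 0, 0, 0, 0.6], [0, 0, -0.4, 0, 0, 0, 0.6], [0, 0, -0.8, 0, 0, 0, 0.6]])

```text
time: 21.8
tcp_pos: [0.6028, -0.2791, 0.1202]
tcp_rot: [0.733, 0.681, -0.0, -0.001]
contact_force: [0.0, -0.1, -0.7]
finger_gap: 0.0555
finger_force: 0.0
```

Emit:
send_rows(commands=[[0, 0, -1, 0, 0, 0, 0.65], [0, 0, -1, 0, 0, 0, 0.65], [0, 0, -1, 0, 0, 0, 0.65], [0, 0, -1, 0, 0, 0, 0.65], [0, 0, -1, 0, 0, 0, 0.65]])

```text
time: 22.42
tcp_pos: [0.6033, -0.2792, 0.2474]
tcp_rot: [0.733, 0.681, 0.0, 0.001]
contact_force: [0.5, 1.4, -0.2]
finger_gap: 0.0603
finger_force: 0.0
```

```bash
python3 - <<'E'
from h import *
p=pockets();s=state();print(s["tcp_pos"],s["finger_gap"],to(wi(-.001,.013),.25))
T=optics.grab_frame("top");a=cv2.resize(T[140:260,310:420],None,fx=3,fy=3,interpolation=cv2.INTER_CUBIC)
b=cv2.resize(optics.grab_frame("scene")[220:340,160:270],None,fx=3,fy=3,interpolation=cv2.INTER_CUBIC)
cv2.imwrite("pics/p2.png",np.hstack([a,b])[:,:,::-1])
E
```

```text
tray [ 0.5163 -0.3425] yaw -9.43 [0.1524, 0.0867, 0.1517, 0.0848] 1005
[ 0.60474046 -0.27948928  0.25078021] 0.060365230627671955 [18.98 -6.13 -0.03]
```

View pics/p2.png

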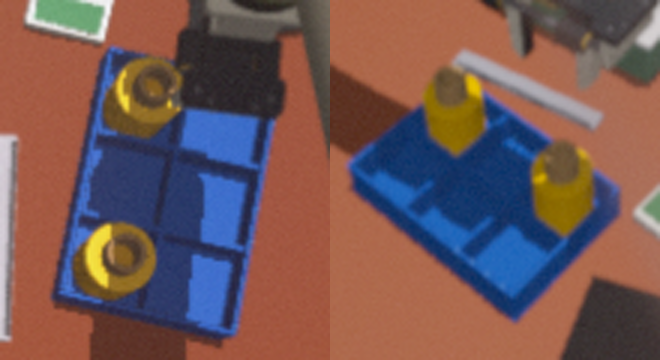

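The bobbin stands upright in the far-left pocket at (155,90), and the stored one is at (125,255). Next is bobbin3.

Emit:
send_rows(commands=[[1, -0.32, 0, 0, 0, 0, 0.65], [1, -0.32, 0, 0, 0, 0, 0.65], [1, -0.32, 0, 0, 0, 0, 0.65], [1, -0.32, 0, 0, 0, 0, 0.65], [1, -0.32, 0, 0, 0, 0, 0.65]])

```text
time: 23.2
tcp_pos: [0.5713, -0.1488, 0.2444]
tcp_rot: [0.732, 0.681, -0.0, -0.001]
contact_force: [0.2, 0.3, 0.1]
finger_gap: 0.0605
finger_force: 0.0
```

Emit:
send_rows(commands=[[1, -0.32, 0, 0, 0, 0, 0.65], [1, -0.32, 0, 0, 0, 0, 0.65], [1, -0.32, 0, 0, 0, 0, 0.65], [1, -0.32, 0, 0, 0, 0, 0.65], [1, -0.32, 0, 0, 0, 0, 0.65]])

```text
time: 23.82
tcp_pos: [0.5403, -0.0215, 0.2445]
tcp_rot: [0.732, 0.681, -0.0, -0.0]
contact_force: [0.2, 0.5, 0.1]
finger_gap: 0.0604
finger_force: 0.0
```

Emit:
send_rows(commands=[[1, -0.32, 0, 0, 0, 0, 0.65], [1, -0.32, 0, 0, 0, 0, 0.65], [1, -0.32, 0, 0, 0, 0, 0.65], [1, -0.32, 0, 0, 0, 0, 0.65], [1, -0.32, 0, 0, 0, 0, 0.65]])

```text
time: 24.45
tcp_pos: [0.5092, 0.1056, 0.2445]
tcp_rot: [0.732, 0.681, -0.0, -0.0]
contact_force: [-0.7, -0.7, -0.1]
finger_gap: 0.0603
finger_force: 0.0
```

Emit:
send_rows(commands=[[1, -0.32, 0, 0, 0, 0, 0.65], [1, -0.32, 0, 0, 0, 0, 0.65], [1, -0.32, 0, 0, 0, 0, 0.65], [0.6, -0.3, 0, 0, 0, 0, 0.65], [0, 0, 0, 0, 0, 0, 0.65]])

```text
time: 25.08
tcp_pos: [0.485, 0.1968, 0.2447]
tcp_rot: [0.732, 0.682, -0.0, -0.0]
contact_force: [-0.0, 0.0, -0.6]
finger_gap: 0.0604
finger_force: 0.0
```

```bash
python3 - <<'E'
from h import *
p=pockets();s=state();print(s["tcp_pos"],s["finger_gap"],to(wi(-.001,.013),.179),s["qpos"])
E
```

```text
tray [ 0.5142 -0.3038] yaw -10.07 [0.2379, 0.1649, 0.2359, 0.1592] 2415
[0.48565224 0.19567906 0.24468045] 0.060340537082052434 [0.38 0.03 2.63] [-0.02523886  0.38518468 -0.62470121  2.00062368  0.29813404  0.84642509
 -0.88766168]
```

Emit:
send_rows(commands=[[0.35, 0, 0.6, 0, 0, 0, 0.65], [0, 0, 0.8, 0, 0, 0, 0.65], [0, 0, 0.8, 0, 0, 0, 0.65], [0, 0, 0.4, 0, 0, 0, 0.65], [0, 0, 0, 0, 0, 0, 0.65]])

```text
time: 25.75
tcp_pos: [0.4867, 0.2039, 0.1789]
tcp_rot: [0.733, 0.68, -0.001, -0.0]
contact_force: [0.2, 0.7, 0.5]
finger_gap: 0.0604
finger_force: 0.0
```

Emit:
send_rows(commands=[[0, 0, 0, 0, 0, 0, 0], [0, 0, 0, 0, 0, 0, 0], [0, 0, 0, 0, 0, 0, 0], [0, 0, 0, 0, 0, 0, 0], [0, 0, 0, 0, 0, 0, 0]])

```text
time: 26.38
tcp_pos: [0.4872, 0.2044, 0.1803]
tcp_rot: [0.733, 0.681, 0.0, 0.0]
contact_force: [-0.9, -0.2, 5.6]
finger_gap: 0.036
finger_force: 20.0
```

Emit:
send_rows(commands=[[0, 0, -0.4, 0, 0, 0, 0], [0, 0, -0.9, 0, 0, 0, 0], [0, 0, -0.9, 0, 0, 0, 0], [0, 0, -0.9, 0, 0, 0, 0], [0, 0, -0.9, 0, 0, 0, 0]])

```text
time: 27.0
tcp_pos: [0.4867, 0.2041, 0.2807]
tcp_rot: [0.733, 0.681, -0.0, -0.0]
contact_force: [1.0, 0.0, -2.8]
finger_gap: 0.0358
finger_force: 20.0
```

Emit:
send_rows(commands=[[0, 0, -0.5, 0, 0, 0, 0], [0, 0, 0, 0, 0, 0, 0]])

```text
time: 27.25
tcp_pos: [0.4872, 0.2043, 0.2929]
tcp_rot: [0.733, 0.68, 0.0, 0.0]
contact_force: [-0.5, 0.6, -3.4]
finger_gap: 0.0357
finger_force: 20.0
```

```bash
python3 - <<'E'
from h import *
p=pockets();s=state();print(s["tcp_pos"],s["finger_gap"],p["C"],to(p["C"]))
E
```

```text
tray [ 0.5143 -0.3043] yaw -10.44 [0.2375, 0.1655, 0.2355, 0.1598] 2447
[0.4869138  0.20402253 0.2921203 ] 0.03598438312951201 [ 0.58573859 -0.35810246] [-2.213e+01  5.610e+00  1.000e-02]
```

Emit:
send_rows(commands=[[-0.6, 0.2, 0, 0, 0, 0, 0], [-1, 0.26, 0, 0, 0, 0, 0], [-1, 0.26, 0, 0, 0, 0, 0], [-1, 0.26, 0, 0, 0, 0, 0], [-1, 0.26, 0, 0, 0, 0, 0]])

```text
time: 27.92
tcp_pos: [0.5093, 0.0851, 0.2914]
tcp_rot: [0.733, 0.68, -0.001, -0.0]
contact_force: [-0.6, 0.8, -2.7]
finger_gap: 0.0359
finger_force: 20.0
```

Emit:
send_rows(commands=[[-1, 0.26, 0, 0, 0, 0, 0], [-1, 0.26, 0, 0, 0, 0, 0], [-1, 0.26, 0, 0, 0, 0, 0], [-1, 0.26, 0, 0, 0, 0, 0], [-1, 0.26, 0, 0, 0, 0, 0]])

```text
time: 28.55
tcp_pos: [0.5322, -0.0419, 0.2914]
tcp_rot: [0.733, 0.68, -0.001, -0.001]
contact_force: [-0.7, -0.1, -3.4]
finger_gap: 0.0362
finger_force: 20.0
```

Emit:
send_rows(commands=[[-1, 0.26, 0, 0, 0, 0, 0], [-1, 0.26, 0, 0, 0, 0, 0], [-1, 0.26, 0, 0, 0, 0, 0], [-1, 0.26, 0, 0, 0, 0, 0], [-1, 0.26, 0, 0, 0, 0, 0]])

```text
time: 29.18
tcp_pos: [0.555, -0.1689, 0.2912]
tcp_rot: [0.733, 0.68, -0.001, -0.001]
contact_force: [0.0, 1.1, -2.7]
finger_gap: 0.0359
finger_force: 20.0
```

Emit:
send_rows(commands=[[-1, 0.26, 0, 0, 0, 0, 0], [-1, 0.26, 0, 0, 0, 0, 0], [-1, 0.26, 0, 0, 0, 0, 0], [-1, 0.26, 0, 0, 0, 0, 0], [-1, 0.26, 0, 0, 0, 0, 0]])

```text
time: 29.8
tcp_pos: [0.5791, -0.2956, 0.2921]
tcp_rot: [0.733, 0.681, -0.0, -0.0]
contact_force: [1.4, 0.3, -2.9]
finger_gap: 0.0357
finger_force: 20.0
```

Emit:
send_rows(commands=[[-1, 0.26, 0, 0, 0, 0, 0], [-0.6, 0.26, 0, 0, 0, 0, 0], [0, 0, 0, 0, 0, 0, 0]])

```text
time: 30.18
tcp_pos: [0.5892, -0.3359, 0.2919]
tcp_rot: [0.733, 0.68, 0.0, -0.0]
contact_force: [-1.0, 0.8, -1.9]
finger_gap: 0.0356
finger_force: 20.0
```

```bash
python3 - <<'E'
from h import *
p=pockets();s=state();print(s["tcp_pos"],s["contact_force"],to((.5891,-.358),.093))
S=optics.grab_frame("scene");b=blobs(S,(100,150,60),(125,255,255),20);m=max(b,key=lambda b:b[1][4])
pts=np.argwhere(m[2])[:,::-1]
for k in((-1,0),(0,1),(1,0)): q=pts[np.argmax(pts@np.array(k))];print(k,q,onz("scene",q,.05 if k!=(0,1) else 0).round(4))
print([round(float(x),1) for k in [(-.16,.0)] for x in k], [proj("scene",np.r_[np.array([.5173,-.3046])+a*np.array([.9846,-.175])+b*np.array([.175,.9846]),.05]).round(1).tolist() for a in(.1225,-.1225) for b in(.0825,-.0825)])
E
```

```text
tray [ 0.502  -0.2623] yaw -9.75 [0.1978, 0.0863, 0.197, 0.0838] 780
[ 0.589219   -0.33444737  0.29205773] [-0.5105463   0.08937212 -2.11467481] [-0.95  0.07  7.96]
(-1, 0) [167 274] [ 0.3892 -0.3598  0.05  ]
(0, 1) [221 325] [ 0.6205 -0.3994  0.    ]
(1, 0) [252 285] [ 0.6469 -0.2602  0.05  ]
[-0.2, 0.0] [[256.0, 282.1], [219.2, 318.9], [201.9, 243.7], [164.4, 274.1]]
```

Emit:
send_rows(commands=[[-0.95, 0.07, 0.5, 0, 0, 0, 0], [0, 0, 1, 0, 0, 0, 0], [0, 0, 1, 0, 0, 0, 0], [0, 0, 1, 0, 0, 0, 0], [0, 0, 1, 0, 0, 0, 0]])

```text
time: 30.9
tcp_pos: [0.5888, -0.3589, 0.1787]
tcp_rot: [0.733, 0.681, -0.0, -0.0]
contact_force: [0.0, 0.0, -2.3]
finger_gap: 0.0359
finger_force: 20.0
```

Emit:
send_rows(commands=[[0, 0, 1, 0, 0, 0, 0], [0, 0, 1, 0, 0, 0, 0], [0, 0, 0.8, 0, 0, 0, 0], [0, 0, 0.4, 0, 0, 0, 0], [0, 0, 0.2, 0, 0, 0, 0]])

```text
time: 31.52
tcp_pos: [0.5892, -0.3586, 0.0945]
tcp_rot: [0.733, 0.681, -0.0, -0.0]
contact_force: [0.2, 0.6, -1.8]
finger_gap: 0.0359
finger_force: 20.0
```

Emit:
send_rows(commands=[[0, 0, 0.08, 0, 0, 0, 0], [0, 0, 0, 0, 0, 0, 0]])

```text
time: 31.78
tcp_pos: [0.5894, -0.3587, 0.0934]
tcp_rot: [0.733, 0.681, 0.0, 0.0]
contact_force: [0.5, -0.3, -2.4]
finger_gap: 0.0359
finger_force: 20.0
```

Emit:
send_rows(commands=[[0, 0, 0.08, 0, 0, 0, 0], [0, 0, 0, 0, 0, 0, 0]])

```text
time: 32.02
tcp_pos: [0.589, -0.3586, 0.091]
tcp_rot: [0.733, 0.681, -0.0, 0.0]
contact_force: [0.9, -0.1, -2.0]
finger_gap: 0.036
finger_force: 20.0
```

Emit:
send_rows(commands=[[0, 0, 0.07, 0, 0, 0, 0], [0, 0, 0, 0, 0, 0, 0]])

```text
time: 32.28
tcp_pos: [0.5894, -0.3588, 0.0904]
tcp_rot: [0.733, 0.68, -0.0, 0.001]
contact_force: [-2.1, 1.0, 6.9]
finger_gap: 0.0359
finger_force: 20.0
```

Floor contact; release and rise, then go to bobbin2.

Emit:
send_rows(commands=[[0, 0, -0.04, 0, 0, 0, 0.6], [0, 0, 0, 0, 0, 0, 0.6], [0, 0, 0, 0, 0, 0, 0.6], [0, 0, -0.4, 0, 0, 0, 0.6], [0, 0, -0.9, 0, 0, 0, 0.6]])

```text
time: 32.9
tcp_pos: [0.5886, -0.3583, 0.1225]
tcp_rot: [0.733, 0.681, -0.0, -0.001]
contact_force: [0.1, -0.3, 0.4]
finger_gap: 0.0558
finger_force: 0.0
```

Emit:
send_rows(commands=[[0, 0, -1, 0, 0, 0, 0.65], [0, 0, -1, 0, 0, 0, 0.65], [0, 0, -1, 0, 0, 0, 0.65], [0, 0, -1, 0, 0, 0, 0.65], [0, 0, -1, 0, 0, 0, 0.65]])

```text
time: 33.52
tcp_pos: [0.589, -0.3584, 0.2492]
tcp_rot: [0.733, 0.681, 0.0, 0.0]
contact_force: [-0.1, 0.5, -0.4]
finger_gap: 0.0602
finger_force: 0.0
```

```bash
python3 - <<'E'
from h import *
s=state();print(s["tcp_pos"],s["finger_gap"],to(wi(-.001,.093),.25))
T=optics.grab_frame("top");a=cv2.resize(T[140:260,310:420],None,fx=3,fy=3,interpolation=cv2.INTER_CUBIC)
b=cv2.resize(optics.grab_frame("scene")[220:340,160:270],None,fx=3,fy=3,interpolation=cv2.INTER_CUBIC)
cv2.imwrite("pics/p3.png",np.hstack([a,b])[:,:,::-1])
E
```

```text
[ 0.58901187 -0.35842812  0.24916122] 0.060208165616212714 [25.38 -5.73 -0.04]
```

View pics/p3.png

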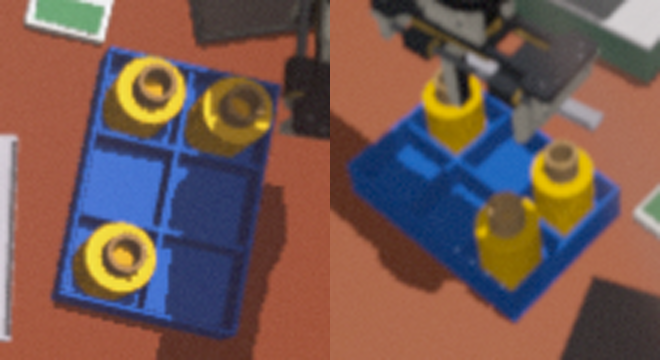

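Two bobbins now stand in the far pockets, at (157,82) and (240,103), and the tray hasn't moved.

Emit:
send_rows(commands=[[1, -0.23, 0, 0, 0, 0, 0.65], [1, -0.23, 0, 0, 0, 0, 0.65], [1, -0.23, 0, 0, 0, 0, 0.65], [1, -0.23, 0, 0, 0, 0, 0.65], [1, -0.23, 0, 0, 0, 0, 0.65]])

```text
time: 34.25
tcp_pos: [0.5693, -0.2298, 0.2476]
tcp_rot: [0.733, 0.681, -0.0, -0.0]
contact_force: [0.0, -0.8, 0.1]
finger_gap: 0.0601
finger_force: 0.0
```

Emit:
send_rows(commands=[[1, -0.23, 0, 0, 0, 0, 0.65], [1, -0.23, 0, 0, 0, 0, 0.65], [1, -0.23, 0, 0, 0, 0, 0.65], [1, -0.23, 0, 0, 0, 0, 0.65], [1, -0.23, 0, 0, 0, 0, 0.65]])

```text
time: 34.88
tcp_pos: [0.5496, -0.1032, 0.2477]
tcp_rot: [0.733, 0.681, -0.0, 0.0]
contact_force: [0.6, 0.4, 0.4]
finger_gap: 0.0603
finger_force: 0.0
```

Emit:
send_rows(commands=[[1, -0.23, 0, 0, 0, 0, 0.65], [1, -0.23, 0, 0, 0, 0, 0.65], [1, -0.23, 0, 0, 0, 0, 0.65], [1, -0.23, 0, 0, 0, 0, 0.65], [1, -0.23, 0, 0, 0, 0, 0.65]])

```text
time: 35.5
tcp_pos: [0.53, 0.0234, 0.2477]
tcp_rot: [0.733, 0.681, 0.0, 0.0]
contact_force: [0.6, -0.1, -0.3]
finger_gap: 0.0603
finger_force: 0.0
```

Emit:
send_rows(commands=[[1, -0.23, 0, 0, 0, 0, 0.65], [1, -0.23, 0, 0, 0, 0, 0.65], [1, -0.23, 0, 0, 0, 0, 0.65], [1, -0.23, 0, 0, 0, 0, 0.65], [1, -0.23, 0, 0, 0, 0, 0.65]])

```text
time: 36.12
tcp_pos: [0.5104, 0.1501, 0.2477]
tcp_rot: [0.733, 0.681, 0.0, 0.0]
contact_force: [-0.1, 0.0, 0.7]
finger_gap: 0.0604
finger_force: 0.0
```

Emit:
send_rows(commands=[[1, -0.23, 0, 0, 0, 0, 0.65], [1, -0.23, 0, 0, 0, 0, 0.65], [1, -0.23, 0, 0, 0, 0, 0.65], [1, -0.23, 0, 0, 0, 0, 0.65], [1, -0.23, 0, 0, 0, 0, 0.65]])

```text
time: 36.75
tcp_pos: [0.4907, 0.2767, 0.2476]
tcp_rot: [0.733, 0.681, 0.0, 0.0]
contact_force: [0.6, -0.3, -0.6]
finger_gap: 0.0602
finger_force: 0.0
```

Emit:
send_rows(commands=[[0.4, 0, 0, 0, 0, 0, 0.65], [0, 0, 0, 0, 0, 0, 0.65]])

```text
time: 37.0
tcp_pos: [0.4922, 0.2857, 0.2475]
tcp_rot: [0.732, 0.681, -0.0, 0.0]
contact_force: [0.4, -0.5, 0.4]
finger_gap: 0.0604
finger_force: 0.0
```

```bash
python3 - <<'E'
from h import *
p=pockets();s=state();print(s["tcp_pos"],s["finger_gap"],to(wi(-.001,.093),.179),s["qpos"])
E
```

```text
tray [ 0.4848 -0.2986] yaw -10.1 [0.178, 0.1635, 0.1765, 0.1592] 1683
[0.4924291  0.28481784 0.24743939] 0.06035883349318924 [0.   0.02 2.74] [-0.20694772  0.43284    -0.58295406  1.90504665  0.30181927  0.89169704
 -1.01335304]
```

Emit:
send_rows(commands=[[0, 0, 0.7, 0, 0, 0, 0.65], [0, 0, 0.8, 0, 0, 0, 0.65], [0, 0, 0.8, 0, 0, 0, 0.65], [0, 0, 0.4, 0, 0, 0, 0.65], [0, 0, 0, 0, 0, 0, 0.65]])

```text
time: 37.67
tcp_pos: [0.4923, 0.2846, 0.1791]
tcp_rot: [0.733, 0.68, -0.001, -0.0]
contact_force: [-1.4, -0.1, -0.0]
finger_gap: 0.0606
finger_force: 0.0
```

Emit:
send_rows(commands=[[0, 0, 0, 0, 0, 0, 0], [0, 0, 0, 0, 0, 0, 0], [0, 0, 0, 0, 0, 0, 0], [0, 0, 0, 0, 0, 0, 0], [0, 0, 0, 0, 0, 0, 0]])

```text
time: 38.3
tcp_pos: [0.4928, 0.2855, 0.1806]
tcp_rot: [0.733, 0.681, 0.0, 0.0]
contact_force: [0.7, -0.7, 6.1]
finger_gap: 0.0357
finger_force: 20.0
```

Emit:
send_rows(commands=[[0, 0, -0.4, 0, 0, 0, 0], [0, 0, -0.9, 0, 0, 0, 0], [0, 0, -0.9, 0, 0, 0, 0], [0, 0, -0.9, 0, 0, 0, 0], [0, 0, -0.9, 0, 0, 0, 0]])

```text
time: 38.92
tcp_pos: [0.492, 0.2851, 0.2809]
tcp_rot: [0.733, 0.681, -0.0, -0.0]
contact_force: [1.3, 0.2, -3.2]
finger_gap: 0.0362
finger_force: 20.0
```

Emit:
send_rows(commands=[[0, 0, -0.5, 0, 0, 0, 0], [0, 0, 0, 0, 0, 0, 0]])

```text
time: 39.17
tcp_pos: [0.4926, 0.2854, 0.2931]
tcp_rot: [0.733, 0.681, 0.0, 0.0]
contact_force: [-0.6, -0.8, -3.1]
finger_gap: 0.0362
finger_force: 20.0
```

```bash
sed -i 's/return c.mean(0),u,/c0=c[np.argsort(c[:,0])[:2]].mean(0)+.1225*u;return c0,u,/' h.py; python3 - <<'E'
from h import *
p=pockets();s=state();print(s["tcp_pos"],s["finger_gap"],p["D"],to(p["D"]))
E
```

```text
tray [ 0.5185 -0.3052] yaw -10.47 [0.1805, 0.164, 0.1789, 0.1596] 1810
[0.49236652 0.28513534 0.29234806] 0.036267127516426856 [ 0.51121489 -0.34454197] [-2.506e+01  2.610e+00  1.000e-02]
```

Tray still unmoved. Next, carry to pocket D (0.510, -0.344).

Emit:
send_rows(commands=[[-0.6, 0.1, 0, 0, 0, 0, 0], [-1, 0.1, 0, 0, 0, 0, 0], [-1, 0.1, 0, 0, 0, 0, 0], [-1, 0.1, 0, 0, 0, 0, 0], [-1, 0.1, 0, 0, 0, 0, 0]])

```text
time: 39.85
tcp_pos: [0.4961, 0.1675, 0.2917]
tcp_rot: [0.733, 0.68, -0.001, -0.0]
contact_force: [-0.1, 0.7, -2.6]
finger_gap: 0.0362
finger_force: 20.0
```

Emit:
send_rows(commands=[[-1, 0.1, 0, 0, 0, 0, 0], [-1, 0.1, 0, 0, 0, 0, 0], [-1, 0.1, 0, 0, 0, 0, 0], [-1, 0.1, 0, 0, 0, 0, 0], [-1, 0.1, 0, 0, 0, 0, 0]])

```text
time: 40.48
tcp_pos: [0.499, 0.0421, 0.2918]
tcp_rot: [0.733, 0.68, -0.001, -0.0]
contact_force: [0.0, 1.0, -2.3]
finger_gap: 0.0366
finger_force: 20.0
```

Emit:
send_rows(commands=[[-1, 0.1, 0, 0, 0, 0, 0], [-1, 0.1, 0, 0, 0, 0, 0], [-1, 0.1, 0, 0, 0, 0, 0], [-1, 0.1, 0, 0, 0, 0, 0], [-1, 0.1, 0, 0, 0, 0, 0]])

```text
time: 41.1
tcp_pos: [0.502, -0.0833, 0.2918]
tcp_rot: [0.733, 0.68, -0.001, -0.001]
contact_force: [-0.8, 0.2, -3.5]
finger_gap: 0.0362
finger_force: 20.0
```

Emit:
send_rows(commands=[[-1, 0.1, 0, 0, 0, 0, 0], [-1, 0.1, 0, 0, 0, 0, 0], [-1, 0.1, 0, 0, 0, 0, 0], [-1, 0.1, 0, 0, 0, 0, 0], [-1, 0.1, 0, 0, 0, 0, 0]])

```text
time: 41.72
tcp_pos: [0.505, -0.2087, 0.2917]
tcp_rot: [0.733, 0.68, -0.001, -0.001]
contact_force: [-0.9, -0.6, -2.7]
finger_gap: 0.0362
finger_force: 20.0
```

Emit:
send_rows(commands=[[-1, 0.1, 0, 0, 0, 0, 0], [-1, 0.1, 0, 0, 0, 0, 0], [-1, 0.1, 0, 0, 0, 0, 0], [-1, 0.1, 0, 0, 0, 0, 0], [0, 0, 0, 0, 0, 0, 0]])

```text
time: 42.35
tcp_pos: [0.5071, -0.3103, 0.2913]
tcp_rot: [0.734, 0.679, -0.001, -0.001]
contact_force: [-0.7, 0.5, -3.3]
finger_gap: 0.0366
finger_force: 20.0
```

```bash
python3 - <<'E'
from h import *
pockets();s=state();print(s["tcp_pos"],s["contact_force"],to((.5108,-.3442),.094))
S=optics.grab_frame("scene");b=blobs(S,(100,150,60),(125,255,255),20);m=max(b,key=lambda b:b[1][4])
pts=np.argwhere(m[2])[:,::-1]
for k in((-1,0),(0,1),(1,0)): print(k,pts[np.argmax(pts@np.array(k))])
E
```

```text
tray [ 0.5258 -0.2651] yaw -13.01 [0.2388, 0.0891, 0.2375, 0.0861] 754
[ 0.50749952 -0.30852687  0.29150537] [-0.19481171  1.15126199 -3.55282442] [-1.42  0.26  7.9 ]
(-1, 0) [167 274]
(0, 1) [221 325]
(1, 0) [252 285]
```

Emit:
send_rows(commands=[[-0.8, 0.13, 0, 0, 0, 0, 0], [-0.62, 0.13, 0.3, 0, 0, 0, 0], [0, 0, 1, 0, 0, 0, 0], [0, 0, 1, 0, 0, 0, 0], [0, 0, 1, 0, 0, 0, 0]])

```text
time: 43.08
tcp_pos: [0.5125, -0.3442, 0.2087]
tcp_rot: [0.733, 0.68, -0.0, -0.0]
contact_force: [-0.1, 0.4, -2.1]
finger_gap: 0.0364
finger_force: 20.0
```

Emit:
send_rows(commands=[[0, 0, 1, 0, 0, 0, 0], [0, 0, 1, 0, 0, 0, 0], [0, 0, 1, 0, 0, 0, 0], [0, 0, 0.8, 0, 0, 0, 0], [0, 0, 0.5, 0, 0, 0, 0]])

```text
time: 43.7
tcp_pos: [0.5123, -0.3438, 0.101]
tcp_rot: [0.733, 0.68, -0.0, -0.001]
contact_force: [-0.2, -0.3, -3.0]
finger_gap: 0.0363
finger_force: 20.0
```

Emit:
send_rows(commands=[[0, 0, 0.2, 0, 0, 0, 0], [0, 0, 0.1, 0, 0, 0, 0], [0, 0, 0, 0, 0, 0, 0]])

```text
time: 44.08
tcp_pos: [0.5129, -0.3435, 0.0955]
tcp_rot: [0.733, 0.681, 0.0, 0.0]
contact_force: [0.2, 0.5, -2.3]
finger_gap: 0.0362
finger_force: 20.0
```

Emit:
send_rows(commands=[[0, 0, 0.1, 0, 0, 0, 0], [0, 0, 0.06, 0, 0, 0, 0], [0, 0, 0, 0, 0, 0, 0]])

```text
time: 44.45
tcp_pos: [0.5127, -0.3434, 0.0911]
tcp_rot: [0.733, 0.681, -0.0, 0.0]
contact_force: [-0.3, 0.7, -2.1]
finger_gap: 0.0364
finger_force: 20.0
```

Emit:
send_rows(commands=[[0, 0, 0.06, 0, 0, 0, 0], [0, 0, 0, 0, 0, 0, 0]])

```text
time: 44.7
tcp_pos: [0.5129, -0.3435, 0.0906]
tcp_rot: [0.733, 0.68, -0.0, 0.0]
contact_force: [-2.2, 1.0, 7.1]
finger_gap: 0.0363
finger_force: 20.0
```

Emit:
send_rows(commands=[[0, 0, -0.04, 0, 0, 0, 0.6], [0, 0, 0, 0, 0, 0, 0.6], [0, 0, 0, 0, 0, 0, 0.6], [0, 0, -0.4, 0, 0, 0, 0.6], [0, 0, -0.9, 0, 0, 0, 0.6]])

```text
time: 45.32
tcp_pos: [0.5123, -0.343, 0.1231]
tcp_rot: [0.733, 0.681, -0.0, -0.001]
contact_force: [-0.1, 0.5, 0.5]
finger_gap: 0.0553
finger_force: 0.0
```

Emit:
send_rows(commands=[[0, 0, -1, 0, 0, 0, 0.65], [0, 0, -1, 0, 0, 0, 0.65], [0, 0, -1, 0, 0, 0, 0.65], [0, 0, -1, 0, 0, 0, 0.65], [0, 0, -1, 0, 0, 0, 0.65]])

```text
time: 45.95
tcp_pos: [0.5126, -0.3433, 0.2496]
tcp_rot: [0.733, 0.681, 0.0, 0.0]
contact_force: [0.0, -0.2, -0.8]
finger_gap: 0.0602
finger_force: 0.0
```

Emit:
send_rows(commands=[[1, -0.1, 0, 0, 0, 0, 0.65], [1, -0.1, 0, 0, 0, 0, 0.65], [1, -0.1, 0, 0, 0, 0, 0.65], [1, -0.1, 0, 0, 0, 0, 0.65], [1, -0.1, 0, 0, 0, 0, 0.65]])

```text
time: 46.58
tcp_pos: [0.5087, -0.2153, 0.2475]
tcp_rot: [0.732, 0.681, -0.0, -0.001]
contact_force: [0.6, 1.0, 0.4]
finger_gap: 0.0603
finger_force: 0.0
```

Emit:
send_rows(commands=[[1, -0.1, 0, 0, 0, 0, 0.65], [1, -0.1, 0, 0, 0, 0, 0.65], [1, -0.1, 0, 0, 0, 0, 0.65], [1, -0.1, 0, 0, 0, 0, 0.65], [1, -0.1, 0, 0, 0, 0, 0.65]])

```text
time: 47.2
tcp_pos: [0.5051, -0.09, 0.2476]
tcp_rot: [0.732, 0.681, -0.0, -0.001]
contact_force: [-0.1, 0.6, -0.2]
finger_gap: 0.0607
finger_force: 0.0
```

Emit:
send_rows(commands=[[1, -0.1, 0, 0, 0, 0, 0.65], [1, -0.1, 0, 0, 0, 0, 0.65], [1, -0.1, 0, 0, 0, 0, 0.65], [1, -0.1, 0, 0, 0, 0, 0.65], [1, -0.1, 0, 0, 0, 0, 0.65]])

```text
time: 47.82
tcp_pos: [0.5015, 0.0352, 0.2476]
tcp_rot: [0.732, 0.681, -0.0, -0.0]
contact_force: [0.2, -0.1, -0.9]
finger_gap: 0.0605
finger_force: 0.0
```

Emit:
send_rows(commands=[[1, -0.1, 0, 0, 0, 0, 0.65], [1, -0.1, 0, 0, 0, 0, 0.65], [1, -0.1, 0, 0, 0, 0, 0.65], [1, -0.1, 0, 0, 0, 0, 0.65], [1, -0.1, 0, 0, 0, 0, 0.65]])

```text
time: 48.45
tcp_pos: [0.498, 0.1605, 0.2475]
tcp_rot: [0.732, 0.681, -0.001, -0.0]
contact_force: [0.1, -0.2, -0.2]
finger_gap: 0.0603
finger_force: 0.0
```

Emit:
send_rows(commands=[[1, -0.1, 0, 0, 0, 0, 0.65], [1, -0.1, 0, 0, 0, 0, 0.65], [1, -0.1, 0, 0, 0, 0, 0.65], [1, -0.1, 0, 0, 0, 0, 0.65], [1, -0.1, 0, 0, 0, 0, 0.65]])

```text
time: 49.08
tcp_pos: [0.4946, 0.2859, 0.2475]
tcp_rot: [0.732, 0.681, -0.001, -0.0]
contact_force: [1.1, -0.6, 0.9]
finger_gap: 0.0609
finger_force: 0.0
```

Emit:
send_rows(commands=[[1, -0.1, 0, 0, 0, 0, 0.65], [1, 0, 0, 0, 0, 0, 0.65], [1, 0, 0, 0, 0, 0, 0.65], [0, 0, 0, 0, 0, 0, 0.65], [0, 0, 0, 0, 0, 0, 0.65]])

```text
time: 49.7
tcp_pos: [0.4985, 0.3588, 0.2476]
tcp_rot: [0.733, 0.681, -0.001, 0.0]
contact_force: [-0.4, -0.3, -0.3]
finger_gap: 0.0606
finger_force: 0.0
```

```bash
python3 - <<'E'
from h import *
p=pockets();s=state();print(s["tcp_pos"],s["finger_gap"],to(wi(-.001,.173),.179),s["qpos"])
T=optics.grab_frame("top");a=cv2.resize(T[140:260,310:420],None,fx=3,fy=3,interpolation=cv2.INTER_CUBIC)
b=cv2.resize(optics.grab_frame("scene")[220:340,160:270],None,fx=3,fy=3,interpolation=cv2.INTER_CUBIC)
cv2.imwrite("pics/p4.png",np.hstack([a,b])[:,:,::-1])
E
```

```text
tray [ 0.4169 -0.1841] yaw 80.31 [0.0721, 0.117, 0.0716, 0.1157] 526
[0.49893075 0.35850526 0.24774846] 0.060694061452821 [ 0.25 -0.03  2.75] [-0.35327202  0.48135888 -0.52913743  1.80754852  0.29558127  0.93306266
 -1.08512676]
```

View pics/p4.png

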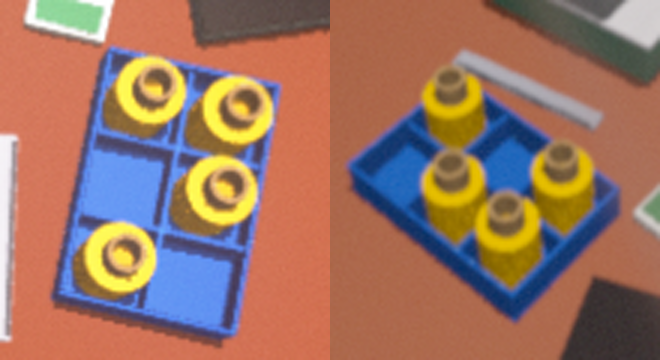

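Three full bobbins stand in the tray, at (157,88), (243,105) and (228,187), next to the stored one. The tray is unmoved and the near-right pocket (195,285) is free for bobbin1.

Emit:
send_rows(commands=[[0.25, 0, 0.7, 0, 0, 0, 0.65], [0, 0, 0.8, 0, 0, 0, 0.65], [0, 0, 0.8, 0, 0, 0, 0.65], [0, 0, 0.4, 0, 0, 0, 0.65], [0, 0, 0, 0, 0, 0, 0.65]])

```text
time: 50.48
tcp_pos: [0.4996, 0.3655, 0.1796]
tcp_rot: [0.733, 0.681, -0.001, -0.0]
contact_force: [-0.2, 0.6, -0.5]
finger_gap: 0.0603
finger_force: 0.0
```

Emit:
send_rows(commands=[[0, 0, 0, 0, 0, 0, 0], [0, 0, 0, 0, 0, 0, 0], [0, 0, 0, 0, 0, 0, 0], [0, 0, 0, 0, 0, 0, 0], [0, 0, 0, 0, 0, 0, 0]])

```text
time: 51.1
tcp_pos: [0.5, 0.366, 0.181]
tcp_rot: [0.733, 0.681, 0.0, -0.0]
contact_force: [-1.2, -0.2, 5.6]
finger_gap: 0.0348
finger_force: 20.0
```

Emit:
send_rows(commands=[[0, 0, -0.4, 0, 0, 0, 0], [0, 0, -0.9, 0, 0, 0, 0], [0, 0, -0.9, 0, 0, 0, 0], [0, 0, -0.9, 0, 0, 0, 0], [0, 0, -0.9, 0, 0, 0, 0]])

```text
time: 51.72
tcp_pos: [0.4998, 0.3654, 0.2815]
tcp_rot: [0.733, 0.681, -0.0, 0.0]
contact_force: [0.5, -0.2, -2.4]
finger_gap: 0.0348
finger_force: 20.0
```

Emit:
send_rows(commands=[[0, 0, -0.5, 0, 0, 0, 0], [0, 0, 0, 0, 0, 0, 0]])

```text
time: 51.98
tcp_pos: [0.5002, 0.3658, 0.2937]
tcp_rot: [0.733, 0.68, 0.001, 0.0]
contact_force: [-0.3, -1.2, -2.6]
finger_gap: 0.0347
finger_force: 20.0
```

```bash
cat >> h.py <<'E'
def tray():
    f=optics.grab_frame("top");h=cv2.inRange(cv2.cvtColor(f,cv2.COLOR_RGB2HSV),(100,150,60),(125,255,255))
    h=cv2.morphologyEx(h,cv2.MORPH_OPEN,np.ones((2,2)));h[:, :300]=0;h[:,430:]=0;h[:120]=0;h[290:]=0
    q=cv2.boxPoints(cv2.minAreaRect(np.argwhere(h)[:,::-1].astype(np.float32)))
    c=np.array([onz("top",u,.05)[:2] for u in q]);c=c[np.argsort(c[:,0])];n=c[:2];n=n[np.argsort(n[:,1])]
    v=n[1]-n[0];v=v/np.linalg.norm(v);u=np.array([v[1],-v[0]]);fa=c[2:].mean(0)-n.mean(0);u2=fa/np.linalg.norm(fa);u=(u+u2)/np.linalg.norm(u+u2);v=np.array([-u[1],u[0]])
    return n.mean(0)+.1225*u,u,v,[round(float(np.linalg.norm(fa)),4),round(float(np.linalg.norm(n[1]-n[0])),4)],int((h>0).sum())
E
python3 - <<'E'
from h import *
p=pockets();s=state();print(s["tcp_pos"],s["finger_gap"],p["E"],to(p["E"]))
E
```

```text
tray [ 0.5169 -0.3015] yaw -9.2 [0.2108, 0.1515] 750
[0.49990487 0.36549054 0.29285793] 0.0344131437656026 [ 0.43155357 -0.32815501] [-2.787e+01 -6.800e-01  1.000e-02]
```

Emit:
send_rows(commands=[[-0.6, 0, 0, 0, 0, 0, 0], [-1, 0, 0, 0, 0, 0, 0], [-1, 0, 0, 0, 0, 0, 0], [-1, 0, 0, 0, 0, 0, 0], [-1, 0, 0, 0, 0, 0, 0]])

```text
time: 52.65
tcp_pos: [0.4909, 0.2489, 0.2922]
tcp_rot: [0.733, 0.68, -0.001, -0.0]
contact_force: [0.1, 0.7, -2.5]
finger_gap: 0.0346
finger_force: 20.0
```

Emit:
send_rows(commands=[[-1, 0, 0, 0, 0, 0, 0], [-1, 0, 0, 0, 0, 0, 0], [-1, 0, 0, 0, 0, 0, 0], [-1, 0, 0, 0, 0, 0, 0], [-1, 0, 0, 0, 0, 0, 0]])

```text
time: 53.28
tcp_pos: [0.4814, 0.1244, 0.2924]
tcp_rot: [0.733, 0.68, -0.001, -0.0]
contact_force: [0.4, -0.3, -2.0]
finger_gap: 0.0345
finger_force: 20.0
```

Emit:
send_rows(commands=[[-1, 0, 0, 0, 0, 0, 0], [-1, 0, 0, 0, 0, 0, 0], [-1, 0, 0, 0, 0, 0, 0], [-1, 0, 0, 0, 0, 0, 0], [-1, 0, 0, 0, 0, 0, 0]])

```text
time: 53.9
tcp_pos: [0.4719, -0.0, 0.2924]
tcp_rot: [0.733, 0.68, -0.001, -0.0]
contact_force: [0.7, 0.2, -3.1]
finger_gap: 0.0346
finger_force: 20.0
```

Emit:
send_rows(commands=[[-1, 0, 0, 0, 0, 0, 0], [-1, 0, 0, 0, 0, 0, 0], [-1, 0, 0, 0, 0, 0, 0], [-0.6, 0, 0, 0, 0, 0, 0], [0, 0, 0, 0, 0, 0, 0]])

```text
time: 54.52
tcp_pos: [0.4658, -0.089, 0.2927]
tcp_rot: [0.733, 0.68, -0.0, -0.0]
contact_force: [0.6, 0.5, -2.2]
finger_gap: 0.0343
finger_force: 20.0
```

```bash
sed -i 's/(100,150,60),(125,255,255)/(100,110,50),(125,255,255)/' h.py; python3 - <<'E'
from h import *
p=pockets();s=state();print(s["tcp_pos"],s["contact_force"],s["finger_gap"],p["E"],to(p["E"]),to((.4315,-.33)))
S=optics.grab_frame("scene");h=cv2.inRange(cv2.cvtColor(S,cv2.COLOR_RGB2HSV),(100,110,50),(125,255,255));h[:230]=0;h=cv2.morphologyEx(h,cv2.MORPH_OPEN,np.ones((2,2)));h[:,270:]=0;h[:,:150]=0
pts=np.argwhere(h)[:,::-1]
for k in((-1,0),(0,1),(1,0)): print(k,pts[np.argmax(pts@np.array(k))])
E
```

```text
tray [ 0.5095 -0.3248] yaw -7.63 [0.2484, 0.1178] 1093
[ 0.46610499 -0.08798355  0.2928674 ] [ 0.02018399  0.02687507 -2.53406601] 0.034566787903155795 [ 0.42494434 -0.35385257] [-10.73  -0.85  -0.  ] [-9.76 -0.66 -0.  ]
(-1, 0) [168 275]
(0, 1) [221 326]
(1, 0) [255 284]
```

```bash
python3 - <<'E'
from h import *
g=lambda f:np.float32(cv2.cvtColor(f,cv2.COLOR_RGB2GRAY))
old=cv2.imread("pics/scene0.png")[:,:,::-1];S=optics.grab_frame("scene");T=optics.grab_frame("top");o2=cv2.imread("pics/top0.png")[:,:,::-1]
for a,b,sl in((old,S,np.s_[285:335,180:225]),(old,S,np.s_[262:300,155:190]),(o2,T,np.s_[150:185,335:352]),(o2,T,np.s_[225:260,365:400])):
    x,y=g(a[sl]),g(b[sl]);print(cv2.phaseCorrelate(x,y,cv2.createHanningWindow(x.shape[::-1],cv2.CV_32F)))
E
```

```text
((0.1508278588078653, -0.287844946829793), 0.6789850302802192)
((-0.223039216162924, 0.1245215102971784), 1.1825507099429766)
((-1.347209539626327, 0.3564410359475936), 0.24255049890942043)
((0.25066482835294934, -0.03984556684357443), 0.9812084778591439)
```

Tray confirmed unmoved (sub-pixel shifts). Go on to pocket E.

Emit:
send_rows(commands=[[-1, 0, 0, 0, 0, 0, 0], [-1, -0.1, 0, 0, 0, 0, 0], [-1, -0.1, 0, 0, 0, 0, 0], [-1, -0.1, 0, 0, 0, 0, 0], [-1, -0.1, 0, 0, 0, 0, 0]])

```text
time: 55.35
tcp_pos: [0.4475, -0.2118, 0.2931]
tcp_rot: [0.732, 0.681, 0.0, 0.0]
contact_force: [0.3, -0.2, -1.8]
finger_gap: 0.0345
finger_force: 20.0
```

Emit:
send_rows(commands=[[-1, -0.1, 0, 0, 0, 0, 0], [-1, -0.1, 0, 0, 0, 0, 0], [-1, -0.1, 0, 0, 0, 0, 0], [-1, 0, 0, 0, 0, 0, 0], [0, 0, 0, 0, 0, 0, 0]])

```text
time: 55.98
tcp_pos: [0.4324, -0.3121, 0.2929]
tcp_rot: [0.733, 0.68, -0.0, -0.0]
contact_force: [0.4, 1.4, -2.4]
finger_gap: 0.0348
finger_force: 20.0
```

```bash
python3 - <<'E'
from h import *
s=state();print(s["tcp_pos"],s["contact_force"],s["finger_gap"],to((.4315,-.33),.095),s["qpos"])
E
```

```text
[ 0.43239761 -0.31213479  0.29285478] [ 0.35716933  1.38804214 -2.42938653] 0.03476048964789975 [-0.71  0.02  7.91] [ 0.78436051  0.30363343 -0.34447075  1.93345841  0.12697715  0.92531849
  0.30252023]
```

Emit:
send_rows(commands=[[-0.7, 0, 0, 0, 0, 0, 0], [0, 0, 1, 0, 0, 0, 0], [0, 0, 1, 0, 0, 0, 0], [0, 0, 1, 0, 0, 0, 0], [0, 0, 1, 0, 0, 0, 0]])

```text
time: 56.6
tcp_pos: [0.4315, -0.3286, 0.1924]
tcp_rot: [0.732, 0.681, 0.0, 0.0]
contact_force: [-0.9, -0.5, -3.2]
finger_gap: 0.0347
finger_force: 20.0
```

Emit:
send_rows(commands=[[0, 0, 1, 0, 0, 0, 0], [0, 0, 1, 0, 0, 0, 0], [0, 0, 0.9, 0, 0, 0, 0], [0, 0, 0.6, 0, 0, 0, 0], [0, 0, 0.3, 0, 0, 0, 0]])

```text
time: 57.22
tcp_pos: [0.4313, -0.3285, 0.0975]
tcp_rot: [0.733, 0.681, -0.0, -0.0]
contact_force: [-0.7, 0.2, -2.0]
finger_gap: 0.035
finger_force: 20.0
```

Emit:
send_rows(commands=[[0, 0, 0.1, 0, 0, 0, 0], [0, 0, 0, 0, 0, 0, 0]])

```text
time: 57.48
tcp_pos: [0.4313, -0.3287, 0.096]
tcp_rot: [0.733, 0.681, 0.0, 0.0]
contact_force: [-0.1, -0.1, -2.0]
finger_gap: 0.0349
finger_force: 20.0
```

Emit:
send_rows(commands=[[0, 0, 0.06, 0, 0, 0, 0], [0, 0, 0, 0, 0, 0, 0]])

```text
time: 57.72
tcp_pos: [0.4311, -0.3287, 0.0944]
tcp_rot: [0.733, 0.68, 0.0, 0.0]
contact_force: [0.6, 0.4, -2.8]
finger_gap: 0.0346
finger_force: 20.0
```

Emit:
send_rows(commands=[[0, 0, 0.1, 0, 0, 0, 0], [0, 0, 0, 0, 0, 0, 0]])

```text
time: 57.98
tcp_pos: [0.431, -0.3285, 0.0915]
tcp_rot: [0.733, 0.681, -0.0, -0.0]
contact_force: [-1.1, 0.4, -2.2]
finger_gap: 0.0346
finger_force: 20.0
```

Emit:
send_rows(commands=[[0, 0, 0.06, 0, 0, 0, 0], [0, 0, 0, 0, 0, 0, 0]])

```text
time: 58.22
tcp_pos: [0.4311, -0.3287, 0.091]
tcp_rot: [0.733, 0.68, -0.0, 0.0]
contact_force: [-2.2, 0.4, 9.7]
finger_gap: 0.0347
finger_force: 20.0
```

Touched down. Release, rise, and travel to the raised rail.

Emit:
send_rows(commands=[[0, 0, -0.04, 0, 0, 0, 0.6], [0, 0, 0, 0, 0, 0, 0.6], [0, 0, 0, 0, 0, 0, 0.6], [0, 0, -0.4, 0, 0, 0, 0.6], [0, 0, -0.9, 0, 0, 0, 0.6]])

```text
time: 58.85
tcp_pos: [0.4307, -0.3282, 0.1237]
tcp_rot: [0.733, 0.681, -0.0, -0.001]
contact_force: [0.1, 0.5, -0.1]
finger_gap: 0.0559
finger_force: 0.0
```

Emit:
send_rows(commands=[[0, 0, -1, 0, 0, 0, 0.65], [0, 0, -1, 0, 0, 0, 0.65], [0, 0, -1, 0, 0, 0, 0.65], [0, 0, -1, 0, 0, 0, 0.65], [0, 0, -1, 0, 0, 0, 0.65]])

```text
time: 59.48
tcp_pos: [0.4309, -0.3284, 0.2501]
tcp_rot: [0.733, 0.681, 0.0, 0.0]
contact_force: [0.6, -1.1, -0.4]
finger_gap: 0.0602
finger_force: 0.0
```

Emit:
send_rows(commands=[[0, 0, -1, 0, 0, 0, 0.65], [0, 0, -1, 0, 0, 0, 0.65], [0, 0, -1, 0, 0, 0, 0.65], [1, 0.2, 0, 0, 0, 0, 0.65], [1, 0.2, 0, 0, 0, 0, 0.65]])

```text
time: 60.1
tcp_pos: [0.4447, -0.2788, 0.3246]
tcp_rot: [0.733, 0.68, 0.0, 0.0]
contact_force: [0.8, 0.5, 0.0]
finger_gap: 0.0604
finger_force: 0.0
```

Emit:
send_rows(commands=[[1, 0.2, 0, 0, 0, 0, 0.65], [1, 0.2, 0, 0, 0, 0, 0.65], [1, 0.2, 0, 0, 0, 0, 0.65], [1, 0.2, 0, 0, 0, 0, 0.65], [1, 0.2, 0, 0, 0, 0, 0.65]])

```text
time: 60.72
tcp_pos: [0.4788, -0.1557, 0.3242]
tcp_rot: [0.733, 0.681, 0.0, 0.0]
contact_force: [0.3, 0.8, -1.3]
finger_gap: 0.0605
finger_force: 0.0
```

Emit:
send_rows(commands=[[1, 0.2, 0, 0, 0, 0, 0.65], [1, 0.2, 0, 0, 0, 0, 0.65], [1, 0.2, 0, 0, 0, 0, 0.65], [1, 0.2, 0, 0, 0, 0, 0.65], [1, 0.2, 0, 0, 0, 0, 0.65]])

```text
time: 61.35
tcp_pos: [0.5129, -0.0329, 0.3242]
tcp_rot: [0.733, 0.681, 0.0, 0.0]
contact_force: [-0.0, 0.1, 0.3]
finger_gap: 0.0604
finger_force: 0.0
```

```bash
python3 - <<'E'
from h import *
s=state();print(s["tcp_pos"],s["finger_gap"],to((.6119,.2386),.242))
T=optics.grab_frame("top");S=optics.grab_frame("scene")
a=cv2.resize(T[140:260,310:420],None,fx=3.5,fy=3.5,interpolation=cv2.INTER_CUBIC)
b=cv2.resize(S[220:340,160:270],None,fx=3.5,fy=3.5,interpolation=cv2.INTER_CUBIC)
cv2.imwrite("pics/p5.png",np.hstack([a,b])[:,:,::-1])
E
```

```text
[ 0.51294992 -0.0329262   0.32423765] 0.06035990825755517 [11.12  3.15  3.29]
```

View pics/p5.png

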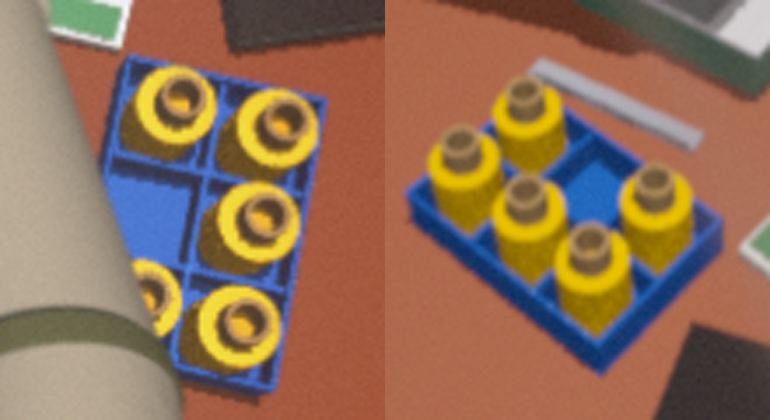

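All four full bobbins and the stored one stand upright in the tray (scene half, tube mouths at (525,95), (460,140), (527,190), (590,240) and (655,185)). Next, the rail.

Emit:
send_rows(commands=[[1, 0.3, 0, 0, 0, 0, 0.65], [1, 0.3, 0, 0, 0, 0, 0.65], [1, 0.3, 0, 0, 0, 0, 0.65], [1, 0.3, 0, 0, 0, 0, 0.65], [1, 0.3, 0, 0, 0, 0, 0.65]])

```text
time: 62.08
tcp_pos: [0.5598, 0.0877, 0.324]
tcp_rot: [0.733, 0.68, -0.0, 0.0]
contact_force: [-0.1, -0.2, 0.1]
finger_gap: 0.0605
finger_force: 0.0
```

Emit:
send_rows(commands=[[1, 0.3, 0, 0, 0, 0, 0.65], [1, 0.3, 0, 0, 0, 0, 0.65], [1, 0.3, 0, 0, 0, 0, 0.65], [1, 0.3, 0, 0, 0, 0, 0.65], [1, 0.3, 0, 0, 0, 0, 0.65]])

```text
time: 62.7
tcp_pos: [0.6066, 0.2095, 0.3239]
tcp_rot: [0.733, 0.68, -0.0, 0.0]
contact_force: [0.3, 0.1, -0.3]
finger_gap: 0.0607
finger_force: 0.0
```

Emit:
send_rows(commands=[[1, 0.15, 0, 0, 0, 0, 0.65], [0, 0, 0, 0, 0, 0, 0.65]])

```text
time: 62.95
tcp_pos: [0.6117, 0.2356, 0.3236]
tcp_rot: [0.732, 0.681, -0.0, -0.0]
contact_force: [-0.8, -1.2, 0.0]
finger_gap: 0.0606
finger_force: 0.0
```

```bash
python3 - <<'E'
from h import *
s=state();print(s["tcp_pos"],s["finger_gap"],to((.6119,.2386),.242))
S=optics.grab_frame("scene")
for b in blobs(S,(0,180,110),(7,255,255),8)+blobs(S,(174,180,110),(179,255,255),8): print(b[:2])
print("expected",proj("scene",np.r_[wi(.122,.0555),.259]))
E
```

```text
[0.61166949 0.235633   0.32362248] 0.06063238465950325 [0.12 0.   3.26]
([314.6, 145.3], [311, 142, 8, 8, 36])
([401.8, 189.8], [399, 187, 7, 6, 32])
expected [313.84619447 146.16826744]
```

Emit:
send_rows(commands=[[0.12, 0, 0.8, 0, 0, 0, 0.65], [0, 0, 0.9, 0, 0, 0, 0.65], [0, 0, 0.9, 0, 0, 0, 0.65], [0, 0, 0.66, 0, 0, 0, 0.65], [0, 0, 0, 0, 0, 0, 0.65]])

```text
time: 63.62
tcp_pos: [0.6117, 0.2362, 0.2412]
tcp_rot: [0.733, 0.68, -0.001, -0.0]
contact_force: [-0.5, 0.4, 0.7]
finger_gap: 0.0605
finger_force: 0.0
```

Emit:
send_rows(commands=[[0, 0, 0, 0, 0, 0, 0], [0, 0, 0, 0, 0, 0, 0], [0, 0, 0, 0, 0, 0, 0], [0, 0, 0, 0, 0, 0, 0], [0, 0, 0, 0, 0, 0, 0]], squeeze=8)

```text
time: 64.25
tcp_pos: [0.6119, 0.2377, 0.2423]
tcp_rot: [0.733, 0.681, -0.0, -0.0]
contact_force: [-1.2, 0.0, 1.4]
finger_gap: 0.0201
finger_force: 8.0
```

Emit:
send_rows(commands=[[0, 0, 0, 0, 0, 0, 0], [0, 0, 0, 0, 0, 0, 0]])

```text
time: 64.5
tcp_pos: [0.6119, 0.2377, 0.2422]
tcp_rot: [0.733, 0.681, -0.0, -0.0]
contact_force: [-1.9, -1.5, 2.9]
finger_gap: 0.0199
finger_force: 8.0
```

Gripped; reverse arc.

Emit:
send_rows(commands=[[0, -0.3, -0.17, 0, 0, 0, 0], [0, -0.32, -0.14, 0, 0, 0, 0], [0, -0.33, -0.11, 0, 0, 0, 0], [0, -0.34, -0.08, 0, 0, 0, 0], [0, -0.35, -0.04, 0, 0, 0, 0]])

```text
time: 65.12
tcp_pos: [0.5704, 0.241, 0.2558]
tcp_rot: [0.733, 0.681, 0.0, -0.0]
contact_force: [3.1, 0.9, 1.9]
finger_gap: 0.0195
finger_force: 8.0
```

Emit:
send_rows(commands=[[0, -0.35, -0.01, 0, 0, 0, 0], [0, -0.35, 0.03, 0, 0, 0, 0], [0, -0.34, 0.06, 0, 0, 0, 0], [0, -0.34, 0.1, 0, 0, 0, 0], [0, -0.32, 0.13, 0, 0, 0, 0]])

```text
time: 65.75
tcp_pos: [0.528, 0.2437, 0.2474]
tcp_rot: [0.733, 0.681, -0.0, -0.0]
contact_force: [2.0, 1.0, 0.8]
finger_gap: 0.0198
finger_force: 8.0
```

Emit:
send_rows(commands=[[0, -0.31, 0.16, 0, 0, 0, 0], [0, -0.29, 0.19, 0, 0, 0, 0], [0, -0.27, 0.22, 0, 0, 0, 0], [0, -0.25, 0.25, 0, 0, 0, 0], [0, -0.22, 0.27, 0, 0, 0, 0]])

```text
time: 66.38
tcp_pos: [0.4949, 0.2462, 0.2201]
tcp_rot: [0.733, 0.681, -0.0, -0.0]
contact_force: [0.5, 0.4, -0.6]
finger_gap: 0.0199
finger_force: 8.0
```

Emit:
send_rows(commands=[[0, -0.15, 0.25, 0, 0, 0, 0], [0, 0, 0, 0, 0, 0, 0]])

```text
time: 66.62
tcp_pos: [0.4909, 0.2465, 0.2136]
tcp_rot: [0.733, 0.681, -0.001, -0.0]
contact_force: [-1.5, 2.0, -1.2]
finger_gap: 0.0195
finger_force: 8.0
```

```bash
python3 - <<'E'
from h import *
s=state();print(w2(s["tcp_pos"]),s["tcp_pos"],s["contact_force"],s["finger_gap"])
E
```

```text
[-0.00013635  0.05465446] [0.49086681 0.24651767 0.21363206] [-1.54238105  2.03162539 -1.18021512] 0.01950743073767441
```

Emit:
send_rows(commands=[[0, -0.04, 0.1, 0, 0, 0, 0], [0, -0.03, 0.08, 0, 0, 0, 0], [0, 0, 0, 0, 0, 0, 0]])

```text
time: 67.0
tcp_pos: [0.4901, 0.2469, 0.2107]
tcp_rot: [0.733, 0.68, 0.0, 0.0]
contact_force: [-3.0, -1.0, 7.1]
finger_gap: 0.0197
finger_force: 8.0
```

Emit:
send_rows(commands=[[0, 0, 0, 0, 0, 0, 0.65], [0, 0, 0, 0, 0, 0, 0.65], [0, 0, 0, 0, 0, 0, 0.65], [0, 0, 0, 0, 0, 0, 0.65], [0, 0, -0.5, 0, 0, 0, 0.65]])

```text
time: 67.62
tcp_pos: [0.4895, 0.2464, 0.2221]
tcp_rot: [0.733, 0.681, -0.001, -0.0]
contact_force: [0.0, 0.1, 0.7]
finger_gap: 0.0594
finger_force: 0.0
```

Emit:
send_rows(commands=[[0, 0, -1, 0, 0, 0, 0.65], [0, 0, -1, 0, 0, 0, 0.65], [0, 0, -0.9, 0, 0, 0, 0.65], [-1, -0.2, 0, 0, 0, 0, 0.65], [-1, -0.2, 0, 0, 0, 0, 0.65]])

```text
time: 68.25
tcp_pos: [0.4761, 0.1973, 0.2959]
tcp_rot: [0.732, 0.681, 0.001, 0.0]
contact_force: [-0.3, -0.5, 0.0]
finger_gap: 0.0604
finger_force: 0.0
```

```bash
python3 - <<'E'
from h import *
s=state();print(w2(s["tcp_pos"]),s["tcp_pos"],s["contact_force"],s["finger_gap"],s["qpos"])
S=optics.grab_frame("scene")
for b in blobs(S,(0,180,110),(7,255,255),8): print(b[:2])
T=optics.grab_frame("top")
a=cv2.resize(T[190:265,230:305],None,fx=7,fy=7,interpolation=cv2.INTER_CUBIC)
b=cv2.resize(S[175:230,205:260],None,fx=7,fy=7,interpolation=cv2.INTER_CUBIC);b=cv2.copyMakeBorder(b,0,a.shape[0]-b.shape[0],0,0,cv2.BORDER_CONSTANT)
c=np.hstack([a,b]);c=cv2.resize(c,None,fx=.85,fy=.85);print(c.shape);cv2.imwrite("pics/k.png",c[:,:,::-1])
E
```

```text
[-0.01121169  0.00451073] [0.47614878 0.19731974 0.29594467] [-0.33129031 -0.48585113  0.01697341] 0.060437640218348125 [-0.07118218  0.3004993  -0.55367213  1.95667671  0.19489081  0.93514319
 -0.79418402]
([285.4, 140.3], [281, 137, 9, 7, 37])
([401.6, 189.6], [399, 187, 7, 6, 30])
(446, 774, 3)
```

View pics/k.png

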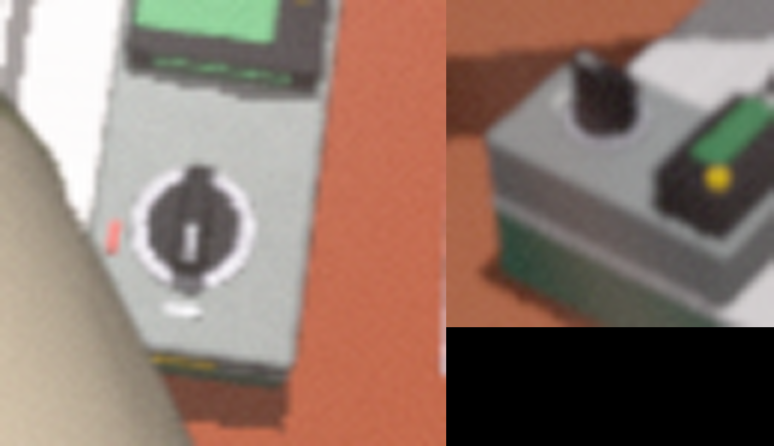

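The red grip is back at (285,140), the same place as at the start, so the rail is down. The crop shows the knob bar running from (200,168) to (188,288), with the skirt centred at (195,228).

```bash
python3 - <<'E'
from h import *
ck=lambda u,v:((u+.5)/5.95-.5+230,(v+.5)/5.95-.5+190)
sk=lambda u,v:((u-446+.5)/5.95-.5+205,(v+.5)/5.95-.5+175)
f,n=onz("top",ck(200,168),.174),onz("top",ck(188,288),.14);m=(f+n)/2
print("bar",f,n,m[:2],w2(m),"skirt",w2(onz("top",ck(195,228),.14)),"scene skirt",w2(onz("scene",sk(607,108),.14)), "tri",tri(sk(607,108),ck(195,228)))
k=wi(-.057,-.2125);print(k,to(k,.156))
E
```

```text
bar [ 0.43634053 -0.01784081  0.174     ] [ 0.38890584 -0.01607449  0.14      ] [ 0.41262319 -0.01695765] [-0.05887339 -0.21384371] skirt [-0.05627002 -0.21420174] scene skirt [-0.05661239 -0.20884951] tri (array([ 0.41610734, -0.01634583,  0.14323392]), np.float64(0.003515754057059405))
[ 0.41458996 -0.01575475] [-8.59 -1.8   5.6 ]
```

Emit:
send_rows(commands=[[-1, -0.2, 0, 0, 0, 0, 1], [-1, -0.2, 0, 0, 0, 0, 1], [-1, -0.2, 0, 0, 0, 0, 1], [-1, -0.2, 0, 0, 0, 0, 1], [0, 0, 0, 0, 0, 0, 1]])

```text
time: 68.97
tcp_pos: [0.449, 0.0986, 0.2954]
tcp_rot: [0.733, 0.68, 0.0, 0.0]
contact_force: [-0.4, -0.2, 0.3]
finger_gap: 0.0925
finger_force: 0.0
```

Emit:
send_rows(commands=[[0, 0, 0, 0, 0, -1, 1], [0, 0, 0, 0, 0, -1, 1], [0, 0, 0, 0, 0, -1, 1], [0, 0, 0, 0, 0, -1, 1], [0, 0, 0, 0, 0, -1, 1]])

```text
time: 69.6
tcp_pos: [0.4496, 0.1011, 0.2954]
tcp_rot: [0.373, 0.928, 0.001, 0.0]
contact_force: [-0.3, -0.6, 0.1]
finger_gap: 0.0928
finger_force: 0.0
```

Emit:
send_rows(commands=[[0, 0, 0, 0, 0, -1, 1], [0, 0, 0, 0, 0, -1, 1], [0, 0, 0, 0, 0, -1, 1], [0, 0, 0, 0, 0, -1, 1], [0, 0, 0, 0, 0, 0, 1]])

```text
time: 70.22
tcp_pos: [0.4495, 0.1007, 0.2952]
tcp_rot: [0.037, 0.999, 0.001, 0.0]
contact_force: [-0.0, -0.7, -1.0]
finger_gap: 0.0927
finger_force: 0.0
```

```bash
python3 - <<'E'
from h import *
s=state();k=wi(-.057,-.2125);M=R.from_quat(s["tcp_rot"]).as_matrix();print(s["tcp_pos"],to(k,.156),M.round(3).tolist(),np.degrees(np.arctan2(M[1,1],M[0,1])),s["qpos"])
E
```

```text
[0.44947484 0.10065018 0.29517665] [ 1.05 -4.75  5.56] [[-0.997, 0.074, 0.0], [0.074, 0.997, 0.001], [-0.0, 0.001, -1.0]] 85.75850327606265 [ 0.3596981   0.2775418  -0.86678461  2.05012882  0.26334261  0.92500582
  0.84835253]
```

Emit:
send_rows(commands=[[0.2, -1, 0, 0, 0, 0, 1], [0.2, -1, 0, 0, 0, 0, 1], [0.2, -1, 0, 0, 0, 0, 1], [0.2, -1, 0, 0, 0, 0, 1], [0.2, -0.75, 0, 0, 0, 0, 1]])

```text
time: 70.85
tcp_pos: [0.4155, -0.0175, 0.2952]
tcp_rot: [0.039, 0.999, 0.0, 0.0]
contact_force: [-0.2, -0.7, -0.7]
finger_gap: 0.0928
finger_force: 0.0
```

Emit:
send_rows(commands=[[0, 0, 1, 0, 0, 0, 0.7], [0, 0, 1, 0, 0, 0, 0.7], [0, 0, 0, 0, 0, 0, 0.7]])

```text
time: 71.22
tcp_pos: [0.4149, -0.0166, 0.2441]
tcp_rot: [0.038, 0.999, 0.0, -0.001]
contact_force: [0.3, -0.5, 1.2]
finger_gap: 0.0682
finger_force: 0.0
```

```bash
python3 - <<'E'
from h import *
s=state();k=wi(-.057,-.2125);print(s["tcp_pos"],to(k,.156),s["tcp_rot"],s["qpos"])
E
```

```text
[ 0.41485648 -0.01662873  0.24411202] [0.   0.03 3.52] [ 3.80078829e-02  9.99276659e-01  3.98548177e-04 -1.18367305e-03] [ 0.5755432   0.27388848 -0.81765045  2.20356444  0.28509945  0.77088805
  1.06400055]
```

Emit:
send_rows(commands=[[0, 0, 0.9, 0, 0, 0, 0.6], [0, 0, 0.9, 0, 0, 0, 0.6], [0, 0, 0.9, 0, 0, 0, 0.6], [0, 0, 0.8, 0, 0, 0, 0.6], [0, 0, 0, 0, 0, 0, 0.6]])

```text
time: 71.85
tcp_pos: [0.4156, -0.0168, 0.1574]
tcp_rot: [0.037, 0.999, 0.0, -0.0]
contact_force: [-0.9, 0.9, -0.4]
finger_gap: 0.0558
finger_force: 0.0
```

```bash
python3 - <<'E'
from h import *
s=state();k=wi(-.057,-.2125);print(s["tcp_pos"],to(k,.156),s["tcp_rot"],s["qpos"],s["contact_force"])
E
```

```text
[ 0.41556735 -0.01676134  0.15742099] [0.04 0.04 0.06] [ 3.73527094e-02  9.99302050e-01  2.36807487e-05 -4.32650518e-04] [ 0.42976808  0.40913801 -0.69230021  2.31114162  0.49360245  0.56498193
  0.84874737] [-0.89377513  0.90360898 -0.37138397]
```

Emit:
send_rows(commands=[[0, 0, 0, 0, 0, 0, 0], [0, 0, 0, 0, 0, 0, 0], [0, 0, 0, 0, 0, 0, 0], [0, 0, 0, 0, 0, 0, 0], [0, 0, 0, 0, 0, 0, 0]], squeeze=20)

```text
time: 72.47
tcp_pos: [0.4155, -0.0161, 0.1575]
tcp_rot: [0.037, 0.999, 0.001, 0.0]
contact_force: [-0.7, 1.5, 2.8]
finger_gap: 0.0128
finger_force: 20.0
```

Emit:
send_rows(commands=[[0, 0, 0, 0, 0, 0, 0], [0, 0, 0, 0, 0, 0, 0]], squeeze=20)

```text
time: 72.72
tcp_pos: [0.4155, -0.0163, 0.1576]
tcp_rot: [0.037, 0.999, 0.001, 0.0]
contact_force: [-2.1, 5.2, 3.3]
finger_gap: 0.0126
finger_force: 20.0
```

Gripped. Twist clockwise.

Emit:
send_rows(commands=[[0, 0, 0, 0, 0, 0.7, 0], [0, 0, 0, 0, 0, 0.7, 0], [0, 0, 0, 0, 0, 0.7, 0]])

```text
time: 73.1
tcp_pos: [0.4155, -0.0162, 0.1576]
tcp_rot: [0.22, 0.976, 0.001, 0.0]
contact_force: [-1.4, 4.4, 1.9]
finger_gap: 0.0126
finger_force: 20.0
```

Emit:
send_rows(commands=[[0, 0, 0, 0, 0, 0.7, 0], [0, 0, 0, 0, 0, 0.7, 0]])

```text
time: 73.35
tcp_pos: [0.4155, -0.0162, 0.1576]
tcp_rot: [0.337, 0.941, 0.001, 0.0]
contact_force: [-1.1, 6.1, 2.1]
finger_gap: 0.0131
finger_force: 20.0
```

Emit:
send_rows(commands=[[0, 0, 0, 0, 0, 0.7, 0], [0, 0, 0, 0, 0, 0.7, 0]])

```text
time: 73.6
tcp_pos: [0.4155, -0.0162, 0.1575]
tcp_rot: [0.449, 0.893, 0.001, 0.0]
contact_force: [-1.1, 5.6, 1.6]
finger_gap: 0.0128
finger_force: 20.0
```

```bash
python3 - <<'E'
from h import *
s=state();M=R.from_quat(s["tcp_rot"]).as_matrix();print(s["tcp_pos"],np.degrees(np.arctan2(M[1,1],M[0,1])),s["qpos"],s["contact_force"],s["wrist_torque"],s["finger_gap"])
E
```

```text
[ 0.41549141 -0.0162172   0.15754788] 36.609699950816655 [ 0.24929212  0.36745363 -0.44924324  2.32226439  0.32498     0.50722328
  0.17917124] [-1.09630794  5.60826531  1.64327919] [1.19295048 0.1302908  0.04296886] 0.012787487874657704
```

Emit:
send_rows(commands=[[0, 0, 0, 0, 0, 0.7, 0], [0, 0, 0, 0, 0, 0.7, 0]])

```text
time: 73.85
tcp_pos: [0.4155, -0.0162, 0.1575]
tcp_rot: [0.555, 0.832, 0.001, -0.0]
contact_force: [0.1, 6.1, 2.6]
finger_gap: 0.0128
finger_force: 20.0
```

Emit:
send_rows(commands=[[0, 0, 0, 0, 0, 0.4, 0], [0, 0, 0, 0, 0, 0.3, 0], [0, 0, 0, 0, 0, 0, 0]])

```text
time: 74.22
tcp_pos: [0.4155, -0.0162, 0.1575]
tcp_rot: [0.603, 0.798, 0.001, 0.0]
contact_force: [-0.6, 5.4, 2.9]
finger_gap: 0.0128
finger_force: 20.2
```

```bash
python3 - <<'E'
from h import *
s=state();M=R.from_quat(s["tcp_rot"]).as_matrix();print(s["tcp_pos"],np.degrees(np.arctan2(M[1,1],M[0,1])),s["contact_force"],s["wrist_torque"],s["finger_gap"])
E
```

```text
[ 0.41552451 -0.01616311  0.15754677] 15.855324016886334 [-0.56643575  5.36592394  2.8592    ] [1.1201234  0.18307974 0.36804073] 0.012804248216068778
```

At the stop (70° turned, torque rose to 0.37 N m). Release and let it spring back.

Emit:
send_rows(commands=[[0, 0, 0, 0, 0, 0, 1], [0, 0, 0, 0, 0, 0, 1], [0, 0, 0, 0, 0, 0, 1], [0, 0, 0, 0, 0, 0, 1], [0, 0, 0, 0, 0, 0, 1]])

```text
time: 74.85
tcp_pos: [0.4151, -0.0176, 0.1573]
tcp_rot: [0.604, 0.797, -0.0, -0.0]
contact_force: [-0.2, 0.7, -0.2]
finger_gap: 0.0582
finger_force: 0.0
```

Emit:
send_rows(commands=[[0, 0, 0, 0, 0, 0, 1], [0, 0, 0, 0, 0, 0, 1], [0, 0, -0.5, 0, 0, 0, 1], [0, 0, -1, 0, 0, 0, 1], [0, 0, -1, 0, 0, 0, 1]])

```text
time: 75.47
tcp_pos: [0.4151, -0.0171, 0.2212]
tcp_rot: [0.603, 0.797, 0.0, -0.0]
contact_force: [-0.6, -0.1, 0.1]
finger_gap: 0.0932
finger_force: 0.0
```

Emit:
send_rows(commands=[[0, 0, -1, 0, 0, 0, 1], [0, 0, -1, 0, 0, 0, 1], [0, 0, -1, 0, 0, 0, 1], [0, 0, -1, 0, 0, 0, 1], [0, 0, 0, 0, 0, 0, 1]])

```text
time: 76.1
tcp_pos: [0.4159, -0.0171, 0.322]
tcp_rot: [0.603, 0.797, 0.001, 0.002]
contact_force: [-0.2, -0.2, 0.0]
finger_gap: 0.0928
finger_force: 0.0
```

```bash
python3 - <<'E'
from h import *
s=state();print(s["tcp_pos"],s["contact_force"])
S=optics.grab_frame("scene")
for b in blobs(S,(0,180,110),(7,255,255),8): print(b[:2])
g=lambda f:np.float32(cv2.cvtColor(f,cv2.COLOR_RGB2GRAY));o=cv2.imread("pics/scene0.png")[:,:,::-1]
for sl in(np.s_[178:205,212:250],np.s_[280:335,180:230]):
    x,y=g(o[sl]),g(S[sl]);x-=x.mean();y-=y.mean();print(round(float((x*y).sum()/np.sqrt((x*x).sum()*(y*y).sum())),3),cv2.phaseCorrelate(x,y))
# knob dark bar direction in scene: dark pixels
for f in(o,S):
    v=cv2.cvtColor(f,cv2.COLOR_RGB2HSV)[178:205,218:245,2]<55;p=np.argwhere(v);print(len(p),p.mean(0).round(1),p.min(0),p.max(0))
y=[(b[0],b[1][4]) for b in blobs(S,(20,150,110),(32,255,255),60) if b[0][1]>230];print(y)
E
```

```text
[ 0.41589207 -0.01706758  0.32197365] [-0.1798574  -0.23804356  0.01486917]
([285.4, 140.3], [281, 137, 9, 7, 37])
([401.6, 189.7], [399, 187, 7, 6, 32])
0.879 ((-0.14949126752731345, 0.5045601509413764), 0.8559435526529948)
0.446 ((-0.12327061454804067, 0.5100223983772842), 0.4021588233311971)
61 [14.1 14.9] [ 9 10] [26 26]
82 [14.5 15. ] [9 9] [26 26]
[([146.3, 254.0], 263), ([208.9, 281.1], 1708)]
```

```bash
python3 -c "
from rig import job
print(job.finish_job())"
```

```text
the job is handed in; nothing more can be done
None
```

All four full bobbins stand upright in the blue tray, the rail is back down, and the knob was turned to its stop and sprang back; the job is handed in, but the hand-in call gave no verdict.

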